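Tidy the office kitchenette counter

ROBOT

A 6-joint arm with a two-finger parallel gripper is mounted at the origin on the work surface. World frame = base frame: x ahead of the robot, y to its left, z up, the work surface at z = 0. Lengths are in mm, angles in rad, forces in N, time in s.
With the tool pointing down it reaches from about 350 to 875 mm from the base axis. Payload 4.2 kg.
Tool frame: the origin (TCP) lies midway between the tips of the shut fingers; the grasp point (between the pads) lies 19 mm behind it; y points along the fingers, x is the direction in which the jaws open and shut, and the axes are right-handed (so a half turn about y gives the same grasp; the last joint's range is limited). The gripper opens to 85 mm and grips with 20 to 120 N. Pads are 22 mm wide; open, the fingers measure 114 mm over their backs; the gripper's body (76 mm by 85 mm) begins 54 mm behind the grasp point. The pads swing forward as they close: fully open they stand 13 mm farther back than shut.
Start: joints at [-0.901, 0.385, 0.008, 0, -1.194, -0.259], TCP at [249.602, -572.973, 231.312] pointing down, gripper open.
Joint ranges: [-3.14, 3.14], [-1.21, 2.06], [-1.07, 1.41], [-3.16, 2.05], [-2.99, -0.16], [-3.1, 3.1]. Speed limits (rad/s): [2.79, 2.79, 3.14, 3.14, 3.14, 3.14].

INTERFACE

Orientations are given as a unit quaternion [x, y, z, w].
In Python, from bench import read_state, get_image, job_done gives the robot as it stands.
- The arm moves only by the tool play_rows, never from a script. Its argument "series" is a list of rows, each a list of 7 numbers: the shift along the tool's x, y, z in m, then the turn, a rotation vector about the tool's x, y, z in rad, then the finger opening in m, from 0 to 0.0854. In form: [[x, y, z, wx, wy, wz, claw], ...]. A call has 1 to 10 rows; each row shifts and turns the pose as measured when the row begins, along the tool's axes as they then stand; what a row does not reach is not made up. A row lasts 1/10 s, in which the tool goes at most 50 mm and 8.59 degrees, less where a joint would pass 70% of its speed; a pose out of reach is approached as far as the arm can. A call with a gripper value outside its range is refused whole. The fingers move at their own pace and stop on an object; the grip force is fixed at half the most. Time passes only in rows, so rows that do not move let the fingers close. It gives the time, the measured TCP pose, the force and the opening at its end, in the units of the state.
- read_state(): the state, without advancing time (a new reading comes with each control period).
- get_image(name): name is "scene" or "side" or "wrist"; returns a dict with "color" (400x640x3 uint8, red, green, blue), "intrinsics" (3x3 intrinsics, pixels), "origin" and "orientation" of the camera in the world. Camera axes: x right, y down, z forward; pixel columns grow to the right and rows downward; lengths in mm; the calibration is good to about 2 mm. A picture is of the moment at which its call begins. There is no depth.
- job_done(): hands the job in, once; it reports no verdict.
The state is a dict: "clock": time; "joints": joint angles; "joint_vel": joint speeds; "joint_efforts": joint torques, N m; "position": TCP position; "ee_rot": TCP orientation; "contact_force": force on the tool from outside, world axes, zero at the start; "wrist_torque": the same for the moment, N m; "gripper_width": finger opening in mm.
Only numpy, scipy, OpenCV 4.12 (cv2) and the standard library are available. Lean on these libraries where they do the work, as an engineer would, in place of code of your own. Each camera call takes 0.05 s, during which the arm holds its last target. There are 200 camera calls.

TASK

Put the washed things on the counter away: both cups stand upright side by side in the black tray, both spice jars stand upright in the wooden tray, and the dish brush lies bristles down along the red tray. Each thing must rest flat on its tray's floor, wholly inside the walls; set things down gently without dropping them or knocking any over, and leave the soap bottle and the sugar pot where they stand.

Things in the scene. Friction and masses are not known exactly. Their poses are not given: they have to be found in the camera images.
- cup_tray: Black low open tray, the place of the cups. Outside 100 x 180 mm, walls 18 mm high; inside 90 x 170 mm, room for two cups side by side along y (for instance at y = +-38 mm). Fixed to the counter. Origin: centre of its underside, on the counter; x is its short side, y its long side, z up. Walls and floor are 5 mm thick, so the inner floor is 5 mm above the origin. 
- jar_tray: Brown wooden low open tray, the place of the spice jars. Outside 80 x 155 mm, walls 18 mm high; inside 70 x 145 mm, room for two jars side by side along y (for instance at y = +-33 mm). Fixed to the counter. Origin: centre of its underside, on the counter; x is its short side, y its long side, z up. Walls and floor are 5 mm thick, so the inner floor is 5 mm above the origin. 
- brush_tray: Red low open tray, the place of the dish brush. Outside 100 x 195 mm, walls 14 mm high; inside 90 x 185 mm; the brush lies in it along y, head to either end. Fixed to the counter. Origin: centre of its underside, on the counter; x is its short side, y its long side, z up. Walls and floor are 5 mm thick, so the inner floor is 5 mm above the origin. 
- cup_blue: Dark blue cup. Open round straight-sided cup without handle, outer diameter 60 mm, 70 mm tall, wall 4 mm, about 150 g, loose and upright. Origin: centre of its underside; z up through the mouth. Belongs in cup_tray.
- cup_mint: Mint green cup. Open round straight-sided cup without handle, outer diameter 60 mm, 70 mm tall, wall 4 mm, about 150 g, loose and upright. Origin: centre of its underside; z up through the mouth. Belongs in cup_tray.
- jar_red: Amber jar with a red lid. Closed cylindrical spice jar, diameter 44 mm from foot to lid, 80 mm tall including the 18 mm lid, about 150 g, loose and upright. Origin: centre of its underside; z up through the lid. Belongs in jar_tray.
- jar_yellow: Amber jar with a yellow lid. Closed cylindrical spice jar, diameter 44 mm from foot to lid, 80 mm tall including the 18 mm lid, about 150 g, loose and upright. Origin: centre of its underside; z up through the lid. Belongs in jar_tray.
- dish_brush: Wooden dish brush lying on its bristles, 150 mm long, 80 g, loose. Origin: mid-length, on the surface under it; x along the handle to the head, z up. Head: disc 40 mm across, 28 mm high, centre at x = +55 mm, white bristles below. Handle: rigid, 18 mm wide, 14 mm thick, from x = -75 mm rising gently to the head; its top at the origin is 22 mm high, a good place to grip. Belongs in brush_tray.
- soap_bottle: Green washing-up bottle with white cap, diameter 60 mm, 170 mm tall, standing loose at one side. Origin: centre of its underside. A bystander, to be left alone.
- sugar_pot: White round sugar pot with a knob, diameter 84 mm, 88 mm tall, standing loose at one side. Origin: centre of its underside. A bystander, to be left alone.
There are look-alikes about, which are no part of the job. Leave any purple look-alike of the cup_mint alone.

How it is judged:
By the outcome, as a careful person would: the job done as asked, in the order asked, and still so for the second after the job is handed in, with the robot touching nothing.
It also fails if it takes over 128 s, if anything falls off the work surface, if the arm or the gripper's body presses on something with over 40 N, if the wrist force passes 120 N, or if a joint passes its speed limit or range.

## Working session

There is one attempt and no reset: what is moved stays moved. The work goes in short steps, Python scripts to look and compute and a tool call to move; the robot and the scene stay as the last step left them, time stands still between calls to the robot, and variables do not carry over. Pictures are saved under pics/ and viewed, about 12 in all and at most 16, crops included, and the job is handed in when it is done.

Besides the shell and the picture viewer there is one more tool, called after ">>>" as name([rows], argument=value, ...), one row to a line, values as JSON. play_rows: Moves the arm, as the interface text tells. Its arguments: {"type":"object","properties":{"series":{"type":"array","items":{"type":"array","items":{"type":"number"}}}},"required":["series"]}

```bash
mkdir -p pics
python3 - <<'E'
from bench import *
import cv2
for n in("scene","side"):
    d=get_image(n);cv2.imwrite(f"pics/{n}0.png",d["color"][...,::-1]);print(n,d["intrinsics"],d["origin"],d["orientation"])
s=read_state();print(s)
E
```

```text
scene [[515.94272698   0.         312.55898459]
 [  0.         515.94272698 197.84129091]
 [  0.           0.           1.        ]] [1237.26342192 -874.53251788 1331.27777869] [ 0.87814883  0.32231995 -0.12242114 -0.33162862]
side [[470.66343092   0.         321.85957702]
 [  0.         470.66343092 198.17993429]
 [  0.           0.           1.        ]] [-169.76536877 -889.8512369  1111.40350039] [ 0.86938118 -0.29717796  0.12592638 -0.37417132]
{'clock': 0.1, 'joints': array([-9.01436632e-01,  3.85480745e-01,  6.75996106e-03, -4.20504288e-04,
       -1.19400598e+00, -2.58620237e-01]), 'joint_vel': array([-0.00063144, -0.00102901,  0.00243178,  0.00033052, -0.00211147,
       -0.0005445 ]), 'joint_efforts': array([-6.39745540e-04, -3.93321061e+01,  1.88928741e+01,  4.19791907e+00,
       -2.59712069e-03,  2.00192579e-05]), 'position': array([ 249.36921997, -572.52678495,  230.33148166]), 'ee_rot': array([ 0.38697003,  0.59177377, -0.59108033, -0.38817785]), 'contact_force': array([-1.22767268, -0.31421181,  0.47665649]), 'wrist_torque': array([-0.00463352, -0.01354654, -0.03852064]), 'gripper_width': 85.34940268203309}
```

View pics/scene0.png

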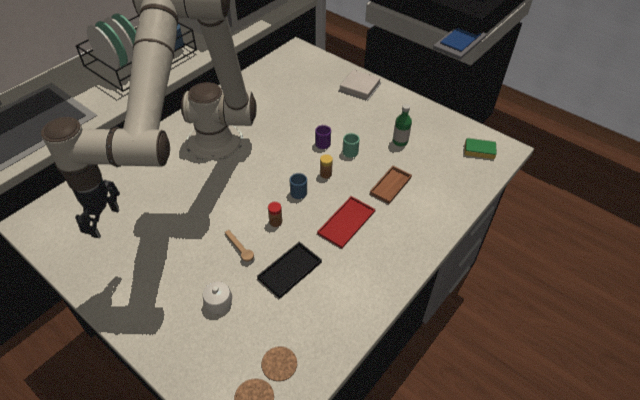

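View pics/side0.png

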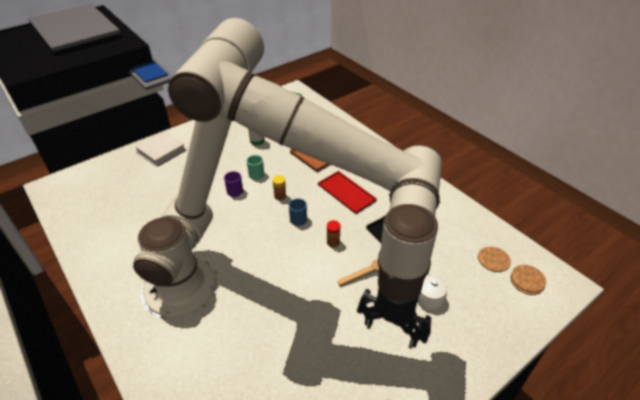

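```bash
cat > h.py <<'E'
import numpy as np, cv2
from bench import *
from scipy.spatial.transform import Rotation as R
def cam(d): return d["intrinsics"],np.array(d["origin"]),R.from_quat(d["orientation"]).as_matrix()
def ray(c,u,v):
    K,o,M=c; return o, M@np.linalg.solve(K,[u,v,1.])
def onz(c,u,v,z):
    o,r=ray(c,u,v); return o+r*(z-o[2])/r[2]
def tri(c1,p1,c2,p2):
    (a,r),(b,s)=ray(c1,*p1),ray(c2,*p2); r/=np.linalg.norm(r); s/=np.linalg.norm(s)
    t=np.linalg.lstsq(np.c_[r,-s],b-a,rcond=None)[0]; p,q=a+r*t[0],b+s*t[1]; return (p+q)/2,np.linalg.norm(p-q)
def proj(c,P):
    K,o,M=c; q=K@(M.T@(np.asarray(P,float)-o)); return q[:2]/q[2]
def crop(img,x,y,w,h,k,name): cv2.imwrite(name,cv2.resize(img[y:y+h,x:x+w,::-1],None,fx=k,fy=k,interpolation=cv2.INTER_CUBIC))
E
python3 - <<'E'
from h import *
d=get_image("scene");crop(d["color"],215,120,200,185,4,"pics/s1.png")
im=cv2.imread("pics/s1.png");cv2.imwrite("pics/s1.png",cv2.resize(im,(648,600)))
d=get_image("side");crop(d["color"],215,110,200,185,4,"pics/d1.png")
im=cv2.imread("pics/d1.png");cv2.imwrite("pics/d1.png",cv2.resize(im,(648,600)))
d=get_image("wrist");cv2.imwrite("pics/w0.png",d["color"][...,::-1]);s=read_state();print(d["origin"],d["intrinsics"])
M=R.from_quat(s["ee_rot"]).as_matrix();print(M.round(3));o=np.array(d["origin"])-s["position"];print("cam in tool",M.T@o,(M.T@R.from_quat(d["orientation"]).as_matrix()).round(3))
E
```

```text
[ 179.61831669 -602.32388197  373.18998158] [[331.28398986   0.         316.11518038]
 [  0.         331.28398986 204.56148422]
 [  0.           0.           1.        ]]
[[-0.399 -0.001 -0.917]
 [ 0.917  0.001 -0.399]
 [ 0.001 -1.     0.   ]]
cam in tool [   0.93378132 -142.3818902    75.91038022] [[ 1.    -0.     0.   ]
 [-0.    -0.293  0.956]
 [-0.    -0.956 -0.293]]
```

View pics/s1.png

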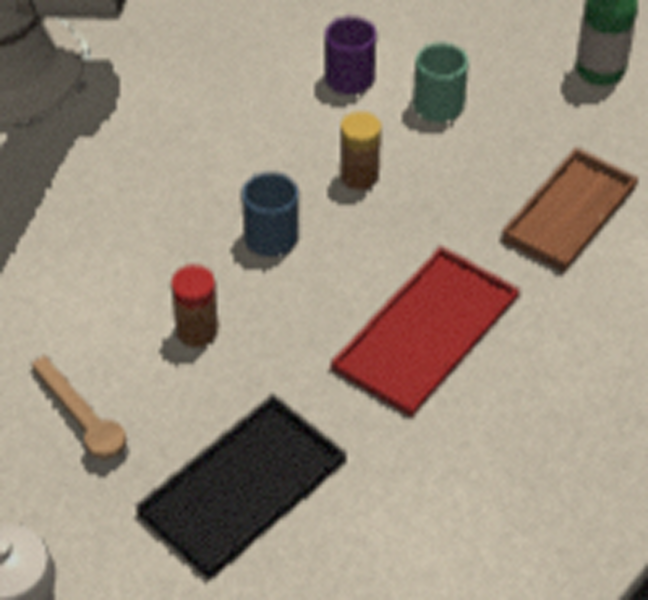

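View pics/d1.png

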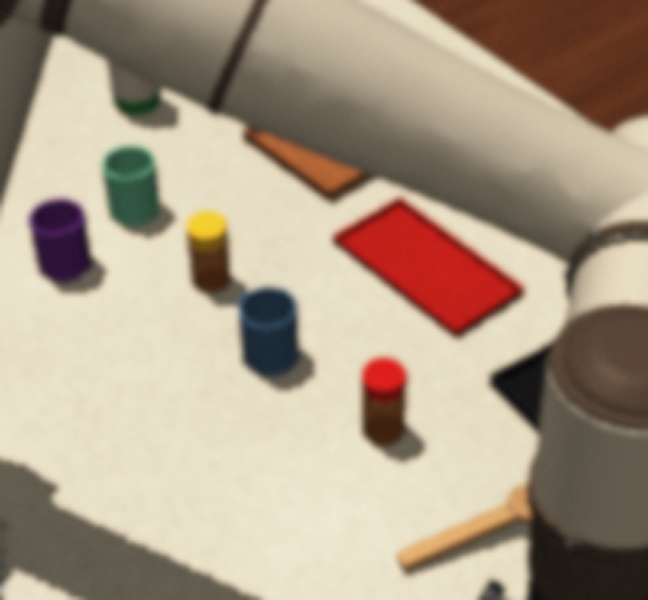

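```bash
cat >> h.py <<'E'
k=3.2424
S=lambda p:(215+p[0]/3.24,120+p[1]/k); D=lambda p:(215+p[0]/3.24,110+p[1]/k)
E
python3 - <<'E'
from h import *
cs,cd=cam(get_image("scene")),cam(get_image("side"))
for n,a,b,z in[("jred",(194,281),(384,372),80),("jyel",(361,128),(207,224),80),("blue",(271,190),(268,306),70),("mint",(441,61),(130,163),70),("purple",(351,36),(58,217),70)]:
    p,e=tri(cs,S(a),cd,D(b)); print(n,p.round(),round(e,1),"onz",onz(cs,*S(a),z).round(),onz(cd,*D(b),z).round())
for n,q,z in[("black",[(272,398),(345,458),(208,578),(138,512)],18),("red",[(441,249),(518,293),(411,414),(333,367)],14),("brown",[(577,150),(636,181),(562,270),(503,238)],18)]:
    P=np.array([onz(cs,*S(a),z)[:2] for a in q]); l=(P[0]+P[1]-P[2]-P[3])/2;w=(P[1]+P[2]-P[0]-P[3])/2
    print(n,P.mean(0).round(),"long",np.linalg.norm(l).round(),np.degrees(np.arctan2(l[1],l[0])).round(1),"short",np.linalg.norm(w).round(),np.degrees(np.arctan2(w[1],w[0])).round(1))
for a,b in zip([(441,249),(518,293),(411,414),(333,367)],[(400,200),(522,291),(458,335),(334,239)]):
    p,e=tri(cs,S(a),cd,D(b));print("redcorner",p.round(),round(e,1))
# brown/black corners seen in side
for a,b in[((272,398),(493,380))]: pass
h=onz(cs,*S((104,437)),28);t=onz(cs,*S((41,362)),14);print("brush",h.round(),t.round(),np.degrees(np.arctan2(*(h-t)[1::-1])).round(1),np.linalg.norm(h-t))
E
```

```text
jred [ 451. -137.   75.] 0.9 onz [ 455. -141.   80.] [ 448. -140.   80.]
jyel [439. 139.  73.] 2.8 onz [444. 131.  80.] [435. 134.  80.]
blue [422.  10.  66.] 1.1 onz [424.   8.  70.] [420.   6.  70.]
mint [435. 285.  64.] 0.1 onz [438. 280.  70.] [431. 279.  70.]
purple [328. 256.  62.] 2.0 onz [335. 247.  70.] [324. 248.  70.]
black [ 621. -258.] long 178.0 86.9 short 98.0 -5.0
red [636.   4.] long 193.0 93.6 short 96.0 2.5
brown [654. 231.] long 159.0 94.8 short 75.0 2.1
redcorner [616.  45.  81.] 6.3
redcorner [702.  -2.  24.] 154.5
redcorner [647. -28. -86.] 3.4
redcorner [556.  -5.  12.] 155.7
brush [ 490. -307.   28.] [ 370. -277.   14.] -13.9 124.52326683282915
```

```bash
cat >> h.py <<'E'
def plan(pos,yaw,n,carry=None,quiet=False):
    """rows (rounded) from measured pose to TCP pos [mm], jaw yaw [deg], tool straight down"""
    s=read_state(); M0=R.from_quat(s["ee_rot"]); p0=np.array(s["position"])
    c,q=np.cos(np.radians(yaw)),np.sin(np.radians(yaw))
    M1=R.from_matrix(np.array([[c,0,-q],[q,0,c],[0,-1,0]]))
    dr=(M0.inv()*M1).as_rotvec(); step=dr/n; d=(np.array(pos)-p0)/n/1000
    print("tcp",p0.round(1),"rot",dr.round(3))
    for i in range(n):
        Mi=M0*R.from_rotvec(step*i); print([float(x) for x in np.r_[Mi.inv().apply(d).round(4),step.round(4)]])
E
python3 - <<'E'
from h import *
plan((520,-120,260),180,14)
E
```

```text
tcp [ 249.6 -572.9  231.1] rot [ 0.   -1.16  0.  ]
[0.0219, -0.0021, -0.0306, 0.0, -0.0829, 0.0]
[0.0193, -0.0021, -0.0323, 0.0, -0.0829, 0.0]
[0.0166, -0.0021, -0.0338, 0.0, -0.0829, 0.0]
[0.0137, -0.0021, -0.0351, 0.0, -0.0829, 0.0]
[0.0108, -0.0021, -0.0361, 0.0, -0.0829, 0.0]
[0.0078, -0.0021, -0.0369, 0.0, -0.0829, 0.0]
[0.0047, -0.0021, -0.0374, 0.0, -0.0829, 0.0]
[0.0016, -0.0021, -0.0376, 0.0, -0.0829, 0.0]
[-0.0016, -0.0021, -0.0376, 0.0, -0.0829, 0.0]
[-0.0047, -0.0021, -0.0374, 0.0, -0.0829, 0.0]
[-0.0077, -0.0021, -0.0369, 0.0, -0.0829, 0.0]
[-0.0108, -0.0021, -0.0361, 0.0, -0.0829, 0.0]
[-0.0137, -0.0021, -0.0351, 0.0, -0.0829, 0.0]
[-0.0166, -0.0021, -0.0338, 0.0, -0.0829, 0.0]
```

>>> play_rows([
  [0.022, -0.002, -0.031, 0, -0.083, 0, 0.085],
  [0.019, -0.002, -0.032, 0, -0.083, 0, 0.085],
  [0.017, -0.002, -0.034, 0, -0.083, 0, 0.085],
  [0.014, -0.002, -0.035, 0, -0.083, 0, 0.085],
  [0.011, -0.002, -0.036, 0, -0.083, 0, 0.085],
  [0.008, -0.002, -0.037, 0, -0.083, 0, 0.085],
  [0.005, -0.002, -0.037, 0, -0.083, 0, 0.085],
  [0.002, -0.002, -0.038, 0, -0.083, 0, 0.085],
  [-0.002, -0.002, -0.038, 0, -0.083, 0, 0.085],
  [-0.005, -0.002, -0.037, 0, -0.083, 0, 0.085],
])

```text
clock: 1.35
position: [442.4, -237.8, 251.0]
ee_rot: [0.108, 0.699, -0.699, -0.107]
contact_force: [0.3, -0.6, 0.6]
gripper_width: 84.8
```

>>> play_rows([
  [-0.008, -0.002, -0.037, 0, -0.083, 0, 0.085],
  [-0.011, -0.002, -0.036, 0, -0.083, 0, 0.085],
  [-0.014, -0.002, -0.035, 0, -0.083, 0, 0.085],
  [-0.017, -0.002, -0.034, 0, -0.083, 0, 0.085],
  [0, 0, 0, 0, 0, 0, 0.085],
])

```text
clock: 1.85
position: [520.8, -96.8, 260.8]
ee_rot: [-0.015, 0.707, -0.707, 0.018]
contact_force: [0.2, 0.3, -0.9]
gripper_width: 85.2
```

Run:
```python
from h import *
d=get_image("wrist");np.save("w1.npy",d,allow_pickle=True);cv2.imwrite("pics/w1.png",d["color"][...,::-1])
plan((520,60,260),180,5)
```

```text
tcp [519.7 -98.  260.6] rot [ 0.     0.045 -0.004]
[-0.0015, 0.0001, -0.0316, 0.0001, 0.009, -0.0007]
[-0.0012, 0.0001, -0.0316, 0.0001, 0.009, -0.0007]
[-0.0009, 0.0001, -0.0316, 0.0001, 0.009, -0.0007]
[-0.0006, 0.0001, -0.0316, 0.0001, 0.009, -0.0007]
[-0.0003, 0.0001, -0.0316, 0.0001, 0.009, -0.0007]
```

View pics/w1.png

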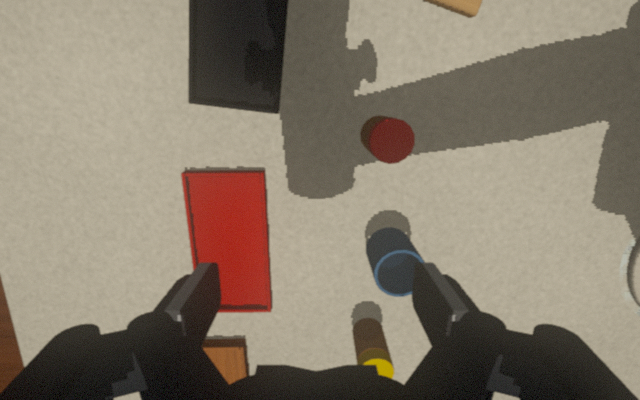

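>>> play_rows([
  [-0.001, 0, -0.032, 0, 0.009, 0, 0.085],
  [-0.001, 0, -0.032, 0, 0.009, 0, 0.085],
  [-0.001, 0, -0.032, 0, 0.009, 0, 0.085],
  [-0.001, 0, -0.032, 0, 0.009, 0, 0.085],
  [0, 0, 0, 0, 0, 0, 0.085],
  [0, 0, 0, 0, 0, 0, 0.085],
])

```text
clock: 2.5
position: [517.7, 29.4, 260.3]
ee_rot: [-0.001, -0.707, 0.707, 0.001]
contact_force: [-0.2, -0.3, 1.2]
gripper_width: 84.9
```

Run:
```python
from h import *
d=get_image("wrist");np.save("w2.npy",d,allow_pickle=True);cv2.imwrite("pics/w2.png",d["color"][...,::-1])
print(read_state()["position"])
```

```text
[517.77190633  29.13897353 260.28436131]
```

View pics/w2.png

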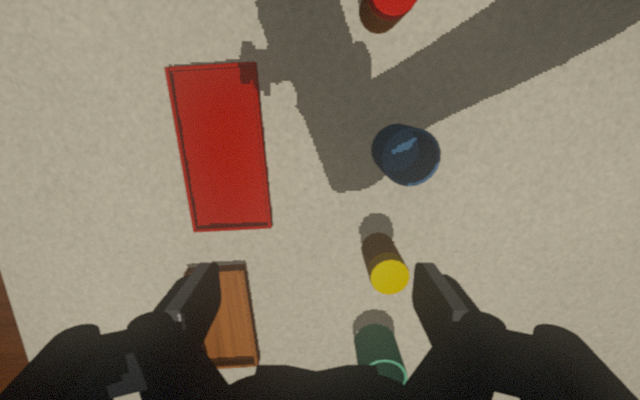

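Run:
```python
from h import *
c1,c2=[cam(np.load(f,allow_pickle=True).item()) for f in("w1.npy","w2.npy")]
for n,a,b in[("blue",(399,272),(409,155)),("yel",(377,371),(390,277)),("red--",(183,171),(166,67)),("red",(265,168),(257,62)),("red",(272,311),(272,229))]:
    p,e=tri(c1,a,c2,b);print(n,p.round(1),round(e,1))
print("jred",onz(c1,392,139,80).round(1));print("blue",onz(c2,409,155,70),onz(c1,399,272,70));print("yel",onz(c2,390,277,80),"mint",onz(c2,386,384,70))
print("red",[onz(c2,*q,14).round(1)[:2] for q in[(166,67),(257,62),(272,229),(194,232)]])
print("black y+ edge",[onz(c1,*q,18).round(1)[:2] for q in[(190,103),(279,112)]])
print("brown x- edge",[onz(c2,*q,18).round(1)[:2] for q in[(246,262),(259,366)]])
```

```text
blue [423.1   4.9  71.1] 0.7
yel [434.2 140.8  72.9] 0.5
red-- [683.1 -84.    5.4] 0.7
red [584.2 -90.1  -6.9] 0.6
red [573.1 109.5   4.9] 1.0
jred [ 449.4 -141.4   80. ]
blue [423.19492932   5.08809563  70.        ] [422.43596048   5.53718594  70.        ]
yel [436.18223251 136.78313191  80.        ] mint [429.3298362  293.45328831  70.        ]
red [array([679.9, -83.1]), array([580.4, -87.9]), array([572.3, 106. ]), array([670.7, 109.8])]
black y+ edge [array([ 664.4, -164.3]), array([ 565.2, -159.4])]
brown x- edge [array([607. , 149.7]), array([599. , 313.8])]
```

>>> play_rows([
  [0.019, 0.026, 0.005, 0, 0, 0, 0.085],
  [0.019, 0.026, 0.005, 0, 0, 0, 0.085],
  [0.019, 0.026, 0.005, 0, 0, 0, 0.085],
  [0.019, 0.026, 0.005, 0, 0, 0, 0.085],
  [0.019, 0.026, 0.004, 0, 0, 0, 0.085],
  [0, 0.01, 0, 0, 0, 0, 0.085],
  [0, 0, 0, 0, 0, 0, 0.085],
])

```text
clock: 3.25
position: [419.1, -4.0, 116.5]
ee_rot: [-0.008, -0.707, 0.707, 0.005]
contact_force: [0.4, 0.1, 0.6]
gripper_width: 85.0
```

>>> play_rows([
  [-0.003, 0, -0.007, 0, 0, 0, 0.085],
  [-0.001, 0, -0.002, 0, 0, 0, 0.085],
  [0, 0.025, 0, 0, 0, 0, 0.085],
  [0, 0.025, 0, 0, 0, 0, 0.085],
  [0, 0.025, 0, 0, 0, 0, 0.085],
  [0, 0.015, 0, 0, 0, 0, 0.085],
  [0, 0.005, 0, 0, 0, 0, 0.085],
  [0, 0, 0, 0, 0, 0, 0.085],
])

```text
clock: 4.05
position: [435.3, 8.1, 25.1]
ee_rot: [0.016, 0.709, -0.705, 0.001]
contact_force: [0.1, -0.0, 0.8]
gripper_width: 85.1
```

Run:
```python
from h import *
d=get_image("wrist");crop(d["color"],160,130,320,200,2,"pics/w3.png")
plan((423,5,20),180,1);c=cam(d);print(proj(c,(423,5,70)))
```

```text
tcp [435.5   8.2  25.5] rot [ 0.006 -0.02  -0.025]
[0.0126, 0.0052, 0.0035, 0.0059, -0.02, -0.0247]
[344.48424819 319.87001324]
```

View pics/w3.png

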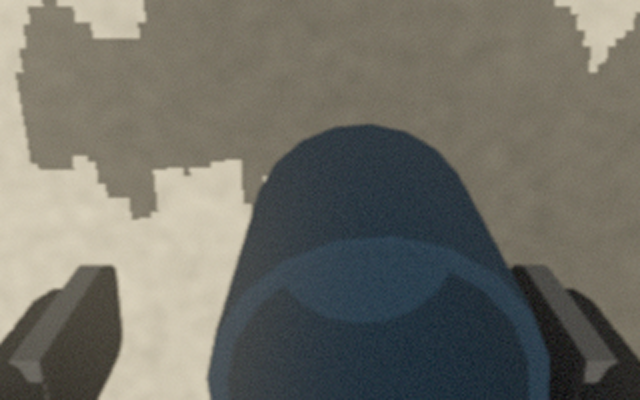

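>>> play_rows([
  [0.009, 0.003, 0.003, 0.005, -0.015, -0.02, 0.085],
  [0.003, 0.002, 0, 0, 0, 0, 0.085],
  [0, 0, 0, 0, 0, 0, 0.085],
])

```text
clock: 4.4
position: [424.9, 6.1, 22.1]
ee_rot: [0.004, 0.708, -0.706, 0.002]
contact_force: [-0.1, 0.7, -1.6]
gripper_width: 85.1
```

Run:
```python
from h import *
plan((423,5,20),180,1)
```

```text
tcp [424.9   6.1  22.1] rot [ 0.003 -0.003 -0.009]
[0.0019, 0.0021, 0.0011, 0.0028, -0.0033, -0.0089]
```

>>> play_rows([
  [0.002, 0.002, 0.001, 0.003, -0.003, -0.009, 0.04],
  [0, 0, 0, 0, 0, 0, 0.04],
  [0, 0, 0, 0, 0, 0, 0.04],
  [0, 0, 0, 0, 0, 0, 0.04],
  [0, 0, 0, 0, 0, 0, 0.04],
  [0, 0, 0, 0, 0, 0, 0.04],
])

```text
clock: 5.0
position: [423.2, 5.3, 21.1]
ee_rot: [0.0, 0.707, -0.707, 0.001]
contact_force: [-0.7, 0.4, 0.4]
gripper_width: 59.7
```

Run:
```python
from h import *
plan((423,5,20),180,1)
plan((540,-100,190),180,6)
```

```text
tcp [423.2   5.3  21.1] rot [ 0.     0.001 -0.001]
[0.0002, 0.0011, 0.0003, 0.0001, 0.0005, -0.001]
tcp [423.2   5.3  21.1] rot [ 0.     0.001 -0.001]
[-0.0195, -0.0281, 0.0176, 0.0, 0.0001, -0.0002]
[-0.0195, -0.0281, 0.0176, 0.0, 0.0001, -0.0002]
[-0.0195, -0.0281, 0.0176, 0.0, 0.0001, -0.0002]
[-0.0195, -0.0281, 0.0176, 0.0, 0.0001, -0.0002]
[-0.0195, -0.0281, 0.0175, 0.0, 0.0001, -0.0002]
[-0.0195, -0.0281, 0.0175, 0.0, 0.0001, -0.0002]
```

>>> play_rows([
  [0, -0.02, 0, 0, 0, 0, 0.04],
  [0, -0.03, 0, 0, 0, 0, 0.04],
  [0, -0.03, 0, 0, 0, 0, 0.04],
  [0, -0.03, 0, 0, 0, 0, 0.04],
  [0, -0.02, 0, 0, 0, 0, 0.04],
  [-0.02, 0, 0.015, 0, 0, 0, 0.04],
  [-0.024, 0, 0.018, 0, 0, 0, 0.04],
  [-0.024, 0, 0.018, 0, 0, 0, 0.04],
  [-0.024, 0, 0.018, 0, 0, 0, 0.04],
  [-0.024, 0, 0.018, 0, 0, 0, 0.04],
])

```text
clock: 6.0
position: [538.5, -83.6, 155.0]
ee_rot: [-0.003, 0.707, -0.707, 0.0]
contact_force: [0.3, 0.3, -0.8]
gripper_width: 59.3
```

>>> play_rows([
  [-0.024, 0, 0.018, 0, 0, 0, 0.04],
  [-0.022, 0, 0.016, 0, 0, 0, 0.04],
  [-0.015, 0, 0.01, 0, 0, 0, 0.04],
  [-0.008, 0, 0.005, 0, 0, 0, 0.04],
  [0, 0, 0, 0, 0, 0, 0.04],
])

```text
clock: 6.5
position: [610.7, -136.8, 150.2]
ee_rot: [-0.003, 0.707, -0.707, -0.003]
contact_force: [0.4, -0.1, -0.6]
gripper_width: 59.7
```

Run:
```python
from h import *
d=get_image("wrist");np.save("w4.npy",d,allow_pickle=True);cv2.imwrite("pics/w4.png",d["color"][...,::-1])
plan((608.5,-289.8,100),177.2,6)
```

```text
tcp [ 609.9 -136.4  150.1] rot [0.001 0.049 0.01 ]
[0.0002, 0.0083, 0.0256, 0.0001, 0.0082, 0.0017]
[-0.0, 0.0083, 0.0256, 0.0001, 0.0082, 0.0017]
[-0.0002, 0.0083, 0.0256, 0.0001, 0.0082, 0.0017]
[-0.0004, 0.0083, 0.0256, 0.0001, 0.0082, 0.0017]
[-0.0006, 0.0083, 0.0256, 0.0001, 0.0082, 0.0017]
[-0.0008, 0.0083, 0.0256, 0.0001, 0.0082, 0.0017]
```

View pics/w4.png

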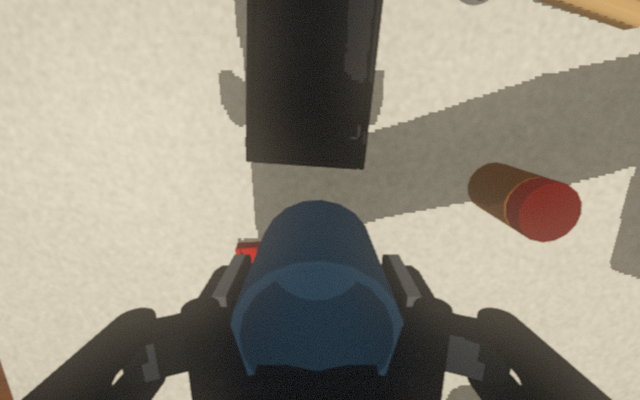

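Run:
```python
from h import *
c1,c4=[cam(np.load(f,allow_pickle=True).item()) for f in("w1.npy","w4.npy")]
for a,b in[((190,103),(247,162)),((279,112),(366,168))]:
    p,e=tri(c1,a,c4,b);print(p.round(1),round(e,1),onz(c4,*b,18).round(1))
a,b=[onz(c4,*q,18)[:2] for q in[(247,162),(366,168)]];u=(a-b)/np.linalg.norm(a-b);yv=np.array([-u[1],u[0]])
m=(a+b)/2;C=m-90*yv;print(np.linalg.norm(a-b),"yaw",np.degrees(np.arctan2(u[1],u[0])),"C",C,"slots",C-38*yv,C+38*yv)
print("left edge",onz(c4,247,10,18),"jred",onz(c4,543,210,80))
```

```text
[ 665.9 -164.    14.9] 0.9 [ 665.6 -164.2   18. ]
[ 565.6 -158.9   16.3] 0.9 [ 566.1 -158.9   18. ]
99.59845002049373 yaw -3.0341514790294704 C [ 611.08281302 -251.39119223] slots [ 609.07142796 -289.3379224 ] [ 613.09419808 -213.44446207]
left edge [ 658.6697633  -276.32561734   18.        ] jred [ 454.43214706 -141.57908137   80.        ]
```

Run:
```python
from h import *
cs=cam(get_image("scene"));print("pot",onz(cs,216,288,88),"bottle",onz(cs,406,108,170),onz(cs,400,142,5))
plan((609,-289.3,90),177,7)
```

```text
pot [ 538.0382861 -468.8555432   88.       ] bottle [551.29050009 442.64784893 170.        ] [549.23645086 444.82690766   5.        ]
tcp [ 609.5 -136.   150.4] rot [0.001 0.053 0.01 ]
[0.0, 0.0086, 0.0219, 0.0001, 0.0076, 0.0014]
[-0.0001, 0.0086, 0.0219, 0.0001, 0.0076, 0.0014]
[-0.0003, 0.0086, 0.0219, 0.0001, 0.0076, 0.0014]
[-0.0005, 0.0086, 0.0219, 0.0001, 0.0076, 0.0014]
[-0.0006, 0.0086, 0.0219, 0.0001, 0.0076, 0.0014]
[-0.0008, 0.0086, 0.0219, 0.0001, 0.0076, 0.0014]
[-0.0009, 0.0086, 0.0219, 0.0001, 0.0076, 0.0014]
```

Pot and bottle are far away. Going over slot A.

>>> play_rows([
  [0, 0.009, 0.022, 0, 0.008, 0.001, 0.04],
  [0, 0.009, 0.022, 0, 0.008, 0.001, 0.04],
  [0, 0.009, 0.022, 0, 0.008, 0.001, 0.04],
  [0, 0.009, 0.022, 0, 0.008, 0.001, 0.04],
  [-0.001, 0.009, 0.022, 0, 0.008, 0.001, 0.04],
  [-0.001, 0.008, 0.018, 0, 0.008, 0.001, 0.04],
  [-0.001, 0.007, 0.01, 0, 0.005, 0.001, 0.04],
  [0, 0, 0, 0, 0, 0, 0.04],
  [0, 0, 0, 0, 0, 0, 0.04],
])

```text
clock: 7.5
position: [605.4, -270.9, 91.2]
ee_rot: [0.015, 0.708, -0.706, -0.017]
contact_force: [-0.5, 0.2, -0.5]
gripper_width: 59.6
```

Run:
```python
from h import *
plan((609,-289.3,30),177,5)
```

```text
tcp [ 605.4 -270.9   91.2] rot [0.003 0.007 0.002]
[-0.0009, 0.0122, 0.0037, 0.0007, 0.0014, 0.0004]
[-0.0009, 0.0122, 0.0037, 0.0007, 0.0014, 0.0004]
[-0.0009, 0.0122, 0.0037, 0.0007, 0.0014, 0.0004]
[-0.0009, 0.0122, 0.0037, 0.0007, 0.0014, 0.0004]
[-0.0009, 0.0122, 0.0036, 0.0007, 0.0014, 0.0004]
```

>>> play_rows([
  [-0.001, 0, 0.006, 0.001, 0.002, 0, 0.04],
  [-0.001, 0.01, 0.006, 0.001, 0.002, 0, 0.04],
  [-0.001, 0.015, 0.005, 0, 0.001, 0, 0.04],
  [0, 0.015, 0.002, 0, 0.001, 0, 0.04],
  [0, 0.008, 0, 0, 0, 0, 0.04],
  [0, 0, 0, 0, 0, 0, 0.04],
])

```text
clock: 8.1
position: [608.1, -289.1, 39.2]
ee_rot: [0.017, 0.708, -0.706, -0.018]
contact_force: [0.1, 0.5, -1.2]
gripper_width: 59.7
```

Run:
```python
from h import *
plan((609,-289.3,26.6),177,4)
```

```text
tcp [ 608.1 -289.1   39.2] rot [0.002 0.003 0.002]
[-0.0002, 0.0032, 0.0001, 0.0004, 0.0008, 0.0005]
[-0.0002, 0.0032, 0.0001, 0.0004, 0.0008, 0.0005]
[-0.0002, 0.0032, 0.0001, 0.0004, 0.0008, 0.0005]
[-0.0002, 0.0032, 0.0001, 0.0004, 0.0008, 0.0005]
```

>>> play_rows([
  [0, 0.004, 0, 0.001, 0.002, 0.001, 0.04],
  [0, 0.004, 0, 0.001, 0.001, 0.001, 0.04],
  [0, 0.003, 0, 0, 0, 0, 0.04],
  [0, 0.001, 0, 0, 0, 0, 0.04],
  [0, 0, 0, 0, 0, 0, 0.04],
])

```text
clock: 8.6
position: [608.6, -288.8, 26.4]
ee_rot: [-0.018, -0.707, 0.707, 0.018]
contact_force: [-0.2, -0.2, -0.4]
gripper_width: 59.6
```

>>> play_rows([
  [0, 0.001, 0, 0, 0, 0, 0.04],
  [0, 0, 0, 0, 0, 0, 0.04],
])

```text
clock: 8.8
position: [609.1, -289.0, 26.6]
ee_rot: [-0.019, -0.706, 0.707, 0.017]
contact_force: [-0.5, 0.4, -1.6]
gripper_width: 59.3
```

>>> play_rows([
  [0, 0.0015, 0, 0, 0, 0, 0.04],
  [0, 0, 0, 0, 0, 0, 0.04],
])

```text
clock: 9.0
position: [609.7, -289.2, 26.5]
ee_rot: [-0.019, -0.706, 0.708, 0.017]
contact_force: [-0.3, 0.8, -1.9]
gripper_width: 59.5
```

>>> play_rows([
  [0, 0, 0, 0, 0, 0, 0.065],
  [0, 0, 0, 0, 0, 0, 0.075],
  [0, 0, 0, 0, 0, 0, 0.085],
  [0, 0, 0, 0, 0, 0, 0.085],
])

```text
clock: 9.4
position: [610.3, -289.4, 26.7]
ee_rot: [-0.02, -0.706, 0.708, 0.016]
contact_force: [0.5, 0.3, -0.7]
gripper_width: 84.9
```

Run:
```python
from h import *
plan((609,-289.3,150),177,6)
```

```text
tcp [ 610.3 -289.4   26.7] rot [-0.002  0.002 -0.005]
[0.0001, -0.0205, 0.0, -0.0004, 0.0003, -0.0009]
[0.0001, -0.0205, 0.0, -0.0004, 0.0003, -0.0009]
[0.0001, -0.0205, 0.0, -0.0004, 0.0003, -0.0009]
[0.0002, -0.0205, 0.0, -0.0004, 0.0003, -0.0009]
[0.0002, -0.0205, 0.0, -0.0004, 0.0003, -0.0009]
[0.0002, -0.0205, 0.0, -0.0004, 0.0003, -0.0009]
```

>>> play_rows([
  [0, -0.02, 0, 0, 0, -0.002, 0.085],
  [0, -0.03, 0, 0, 0, -0.002, 0.085],
  [0, -0.035, 0, 0, 0, 0, 0.085],
  [0, -0.035, 0, 0, 0, 0, 0.085],
  [0.005, -0.03, -0.015, 0, -0.01, 0, 0.085],
  [0.013, -0.01, -0.03, 0, -0.01, 0, 0.085],
  [0.015, 0, -0.038, 0, -0.01, 0, 0.085],
  [0.015, 0, -0.04, 0, -0.01, 0, 0.085],
  [0.015, 0, -0.04, 0, -0.01, 0, 0.085],
  [0.015, 0, -0.04, 0, 0, 0, 0.085],
])

```text
clock: 10.4
position: [536.0, -82.7, 191.1]
ee_rot: [-0.003, -0.706, 0.708, 0.002]
contact_force: [0.5, 1.1, 0.5]
gripper_width: 85.1
```

>>> play_rows([
  [0.015, 0, -0.04, 0, 0, 0, 0.085],
  [0.015, 0, -0.04, 0, 0, 0, 0.085],
  [0.015, 0, -0.04, 0, 0, 0, 0.085],
  [0.015, 0, -0.04, 0, 0, 0, 0.085],
  [0.012, 0, -0.035, 0, 0, 0, 0.085],
  [0.01, 0, -0.025, 0, 0, 0, 0.085],
  [0.005, 0, -0.01, 0, 0, 0, 0.085],
  [0, 0, 0, 0, 0, 0, 0.085],
])

```text
clock: 11.2
position: [444.6, 160.3, 192.7]
ee_rot: [0.003, 0.708, -0.707, 0.002]
contact_force: [0.6, -1.2, -0.1]
gripper_width: 85.1
```

Run:
```python
from h import *
d=get_image("wrist");np.save("w5.npy",d,allow_pickle=True);cv2.imwrite("pics/w5.png",d["color"][...,::-1])
plan((432,290,110),180,5)
```

```text
tcp [444.9 159.7 192.7] rot [ 0.001 -0.002 -0.007]
[0.0027, 0.0165, -0.026, 0.0002, -0.0004, -0.0015]
[0.0027, 0.0165, -0.026, 0.0002, -0.0004, -0.0015]
[0.0027, 0.0165, -0.026, 0.0002, -0.0004, -0.0015]
[0.0026, 0.0165, -0.026, 0.0002, -0.0004, -0.0015]
[0.0026, 0.0165, -0.026, 0.0002, -0.0004, -0.0015]
```

View pics/w5.png

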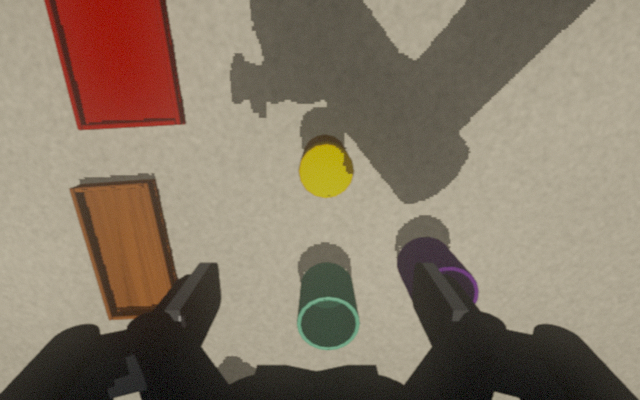

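Run:
```python
from h import *
c1,c2,c5=[cam(np.load(f,allow_pickle=True).item()) for f in("w1.npy","w2.npy","w5.npy")]
print("mint",onz(c5,328,323,70),tri(c2,(386,384),c5,(328,323)));print("yel",onz(c5,326,170,80),tri(c2,(390,277),c5,(326,170)));print("pur",onz(c5,449,289,70))
print("brown",[onz(c5,*q,18)[:2].round(1) for q in[(71,188),(155,181),(108,319)]], tri(c2,(246,262),c5,(155,181)))
print("red y+",[onz(c5,*q,14)[:2].round(1) for q in[(79,129),(186,123)]])
```

```text
mint [433.10348778 283.94911654  70.        ] (array([434.95829626, 266.61550402,  94.94013125]), np.float64(2.9354352177942813))
yel [436.31183534 136.05835089  80.        ] (array([436.46138045, 135.81888919,  81.57767124]), np.float64(0.267396573919999))
pur [323.8621465  247.29767105  70.        ]
brown [array([687.6, 166.4]), array([603. , 159.3]), array([679.2, 318.5])] (array([614.14063473, 163.80937435,  -6.97881862]), np.float64(3.4720770575004556))
red y+ [array([670.3, 109.5]), array([567.5, 104.1])]
```

>>> play_rows([
  [0.002, 0, -0.02, 0, 0, -0.003, 0.085],
  [0.002, 0.01, -0.028, 0, 0, -0.002, 0.085],
  [0.002, 0.02, -0.028, 0, 0, -0.002, 0.085],
  [0.002, 0.02, -0.025, 0, 0, 0, 0.085],
  [0.002, 0.02, -0.016, 0, 0, 0, 0.085],
  [0.002, 0.01, -0.007, 0, 0, 0, 0.085],
  [0, 0, 0, 0, 0, 0, 0.085],
  [0, 0, 0, 0, 0, 0, 0.085],
])

```text
clock: 12.05
position: [439.2, 280.2, 111.3]
ee_rot: [0.007, 0.707, -0.707, -0.005]
contact_force: [0.1, -0.0, -0.4]
gripper_width: 84.7
```

Run:
```python
from h import *
plan((433,284,21),180,5)
```

```text
tcp [439.2 280.2 111.3] rot [ 0.001 -0.016 -0.003]
[0.0013, 0.0181, -0.0007, 0.0002, -0.0032, -0.0006]
[0.0013, 0.0181, -0.0007, 0.0002, -0.0032, -0.0006]
[0.0013, 0.0181, -0.0007, 0.0002, -0.0032, -0.0006]
[0.0013, 0.0181, -0.0007, 0.0002, -0.0032, -0.0006]
[0.0012, 0.0181, -0.0008, 0.0002, -0.0032, -0.0006]
```

>>> play_rows([
  [0.005, 0, -0.003, 0, -0.01, -0.003, 0.085],
  [0.001, 0.01, -0.001, 0, -0.006, 0, 0.085],
  [0, 0.018, 0, 0, 0, 0, 0.085],
  [0, 0.018, 0, 0, 0, 0, 0.085],
  [0, 0.01, 0, 0, 0, 0, 0.085],
  [0, 0, 0, 0, 0, 0, 0.085],
])

```text
clock: 12.65
position: [434.9, 283.5, 56.9]
ee_rot: [0.002, 0.71, -0.704, 0.002]
contact_force: [0.6, 0.6, -0.2]
gripper_width: 85.1
```

Run:
```python
from h import *
plan((433,284,21),180,2)
```

```text
tcp [434.9 283.5  56.9] rot [ 0.008 -0.001 -0.006]
[0.001, 0.018, -0.0001, 0.004, -0.0006, -0.0028]
[0.001, 0.018, -0.0002, 0.004, -0.0006, -0.0028]
```

>>> play_rows([
  [0.001, 0.012, 0, 0.004, 0, -0.003, 0.085],
  [0.001, 0.014, 0, 0.004, 0, -0.003, 0.085],
  [0, 0.008, 0, 0, 0, 0, 0.085],
  [0, 0.002, 0, 0, 0, 0, 0.085],
  [0, 0, 0, 0, 0, 0, 0.085],
])

```text
clock: 13.15
position: [433.6, 284.4, 19.0]
ee_rot: [0.001, 0.707, -0.707, 0.0]
contact_force: [-0.6, -0.8, -0.7]
gripper_width: 85.0
```

Run:
```python
from h import *
d=get_image("wrist");crop(d["color"],160,130,320,200,2,"pics/w6.png")
plan((433,284,21),180,1);print(proj(cam(d),(433,284,70)))
```

```text
tcp [433.6 284.4  19.2] rot [ 0.001 -0.001 -0.001]
[0.0006, -0.0018, 0.0004, 0.0012, -0.0007, -0.0011]
[313.69669166 338.06954411]
```

>>> play_rows([
  [0, 0, 0, 0, 0, 0, 0.04],
  [0, 0, 0, 0, 0, 0, 0.04],
  [0, 0, 0, 0, 0, 0, 0.04],
  [0, 0, 0, 0, 0, 0, 0.04],
  [0, 0, 0, 0, 0, 0, 0.04],
  [0, 0, 0, 0, 0, 0, 0.04],
])

```text
clock: 13.8
position: [434.1, 284.9, 20.6]
ee_rot: [0.001, 0.708, -0.706, 0.001]
contact_force: [-0.0, -0.1, -0.9]
gripper_width: 59.5
```

Run:
```python
from h import *
plan((433,284,21),180,1)
```

```text
tcp [434.1 284.9  20.6] rot [ 0.003 -0.001 -0.003]
[0.0011, -0.0004, 0.0009, 0.0031, -0.0007, -0.0027]
```

>>> play_rows([
  [0, -0.015, 0, 0.002, 0, -0.002, 0.04],
  [0, -0.025, 0, 0.001, 0, -0.001, 0.04],
  [0, -0.03, 0, 0, 0, 0, 0.04],
  [0, -0.03, 0, 0, 0, 0, 0.04],
  [0, -0.03, 0.005, 0, 0, 0, 0.04],
  [-0.008, -0.02, 0.02, 0, 0, 0, 0.04],
  [-0.014, 0, 0.03, 0, 0.005, 0, 0.04],
  [-0.014, 0, 0.04, 0, 0.005, 0, 0.04],
  [-0.014, 0, 0.04, 0, 0.005, 0, 0.04],
  [-0.014, 0, 0.04, 0, 0.005, 0, 0.04],
])

```text
clock: 14.8
position: [497.3, 107.5, 176.3]
ee_rot: [-0.004, -0.707, 0.708, 0.004]
contact_force: [0.1, 0.5, -2.2]
gripper_width: 59.6
```

>>> play_rows([
  [-0.014, 0, 0.04, 0, 0.005, 0, 0.04],
  [-0.014, 0, 0.04, 0, 0.005, 0, 0.04],
  [-0.014, 0, 0.04, 0, 0.005, 0, 0.04],
  [-0.014, 0, 0.04, 0, 0.005, 0, 0.04],
  [-0.014, 0, 0.04, 0, 0.005, 0, 0.04],
  [-0.014, 0, 0.04, 0, 0, 0, 0.04],
  [-0.014, 0, 0.03, 0, 0, 0, 0.04],
  [-0.008, 0, 0.015, 0, 0, 0, 0.04],
  [0, 0, 0, 0, 0, 0, 0.04],
])

```text
clock: 15.7
position: [595.8, -197.9, 173.0]
ee_rot: [-0.014, -0.707, 0.707, 0.018]
contact_force: [-1.5, 0.7, -1.8]
gripper_width: 59.7
```

Run:
```python
from h import *
plan((613,-213.4,100),177,6)
```

```text
tcp [ 595.8 -197.9  173. ] rot [-0.     0.007  0.005]
[-0.0031, 0.0122, 0.0024, -0.0, 0.0011, 0.0009]
[-0.003, 0.0122, 0.0024, -0.0, 0.0011, 0.0009]
[-0.003, 0.0122, 0.0024, -0.0, 0.0011, 0.0009]
[-0.003, 0.0122, 0.0024, -0.0, 0.0011, 0.0009]
[-0.003, 0.0122, 0.0024, -0.0, 0.0011, 0.0009]
[-0.003, 0.0122, 0.0024, -0.0, 0.0011, 0.0009]
```

>>> play_rows([
  [-0.004, 0, 0.004, 0, 0.003, 0.002, 0.04],
  [-0.006, 0.01, 0.004, 0, 0.003, 0.002, 0.04],
  [-0.005, 0.015, 0.004, 0, 0, 0, 0.04],
  [-0.003, 0.015, 0.002, 0, 0, 0, 0.04],
  [0, 0.015, 0.001, 0, 0, 0, 0.04],
  [0, 0.01, 0, 0, 0, 0, 0.04],
  [0, 0, 0, 0, 0, 0, 0.04],
])

```text
clock: 16.4
position: [612.0, -211.0, 99.0]
ee_rot: [0.015, 0.708, -0.706, -0.02]
contact_force: [-1.2, -0.2, -1.3]
gripper_width: 60.0
```

Run:
```python
from h import *
d=get_image("wrist");np.save("w6.npy",d,allow_pickle=True);cv2.imwrite("pics/w6.png",d["color"][...,::-1])
plan((613,-213.4,40),177,5);print(proj(cam(d),(609,-289,75)))
```

```text
tcp [ 612.4 -211.1   99.8] rot [0.002 0.004 0.006]
[-0.0002, 0.012, 0.0005, 0.0003, 0.0007, 0.0013]
[-0.0002, 0.012, 0.0005, 0.0003, 0.0007, 0.0013]
[-0.0002, 0.012, 0.0005, 0.0003, 0.0007, 0.0013]
[-0.0002, 0.012, 0.0005, 0.0003, 0.0007, 0.0013]
[-0.0002, 0.012, 0.0005, 0.0003, 0.0007, 0.0013]
[311.12520973  95.1352718 ]
```

View pics/w6.png

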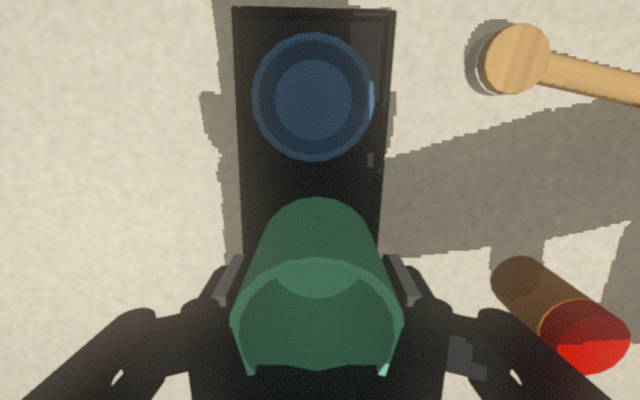

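>>> play_rows([
  [0, 0.008, 0.001, 0, 0.001, 0.002, 0.04],
  [0, 0.016, 0.001, 0, 0.001, 0.002, 0.04],
  [0, 0.016, 0, 0, 0.001, 0.001, 0.04],
  [0, 0.012, 0, 0, 0, 0.001, 0.04],
  [0, 0.006, 0, 0, 0, 0, 0.04],
  [0, 0, 0, 0, 0, 0, 0.04],
])

```text
clock: 17.05
position: [615.1, -213.1, 42.2]
ee_rot: [0.021, 0.707, -0.707, -0.015]
contact_force: [-1.2, -0.0, -0.3]
gripper_width: 59.9
```

Run:
```python
from h import *
plan((613,-213.4,26),177,4)
```

```text
tcp [ 615.1 -213.1   42.2] rot [ 0.     0.002 -0.008]
[0.0005, 0.004, 0.0001, 0.0001, 0.0006, -0.002]
[0.0005, 0.004, 0.0001, 0.0001, 0.0006, -0.002]
[0.0005, 0.004, 0.0001, 0.0001, 0.0006, -0.002]
[0.0005, 0.004, 0.0001, 0.0001, 0.0006, -0.002]
```

>>> play_rows([
  [0.001, 0.005, 0, 0, 0, -0.005, 0.04],
  [0.001, 0.005, 0, 0, 0, -0.003, 0.04],
  [0, 0.004, 0, 0, 0, 0, 0.04],
  [0, 0.002, 0, 0, 0, 0, 0.04],
  [0, 0, 0, 0, 0, 0, 0.04],
])

```text
clock: 17.55
position: [614.5, -213.3, 26.9]
ee_rot: [-0.019, -0.707, 0.707, 0.016]
contact_force: [-1.2, 0.2, -1.8]
gripper_width: 60.1
```

Run:
```python
from h import *
plan((613,-213.4,25.8),177,1)
```

```text
tcp [ 614.5 -213.3   26.9] rot [-0.     0.003 -0.003]
[0.0015, 0.0011, 0.0002, -0.0002, 0.0028, -0.0033]
```

>>> play_rows([
  [0.001, 0.0015, 0, 0, 0.002, -0.003, 0.04],
  [0, 0.001, 0, 0, 0, 0, 0.04],
  [0, 0, 0, 0, 0, 0, 0.04],
])

```text
clock: 17.85
position: [613.8, -213.4, 25.5]
ee_rot: [-0.019, -0.707, 0.707, 0.018]
contact_force: [-0.3, -0.6, -1.8]
gripper_width: 60.1
```

>>> play_rows([
  [0, 0.001, 0, 0, 0, 0, 0.04],
  [0, 0, 0, 0, 0, 0, 0.065],
  [0, 0, 0, 0, 0, 0, 0.075],
  [0, 0, 0, 0, 0, 0, 0.085],
  [0, 0, 0, 0, 0, 0, 0.085],
  [0, -0.015, 0, 0, 0, 0, 0.085],
  [0, -0.025, 0, 0, 0, 0, 0.085],
  [0, -0.03, 0, 0, 0, 0, 0.085],
  [0, -0.03, 0, 0, 0, 0, 0.085],
  [0, 0, 0, 0, 0, 0, 0.085],
])

```text
clock: 18.85
position: [615.0, -213.9, 132.3]
ee_rot: [-0.019, -0.706, 0.708, 0.016]
contact_force: [0.6, -0.9, 0.7]
gripper_width: 84.9
```

Run:
```python
from h import *
plan((452,-200,150),180,6)
```

```text
tcp [ 615.  -213.9  132.3] rot [-0.003 -0.05  -0.004]
[0.0272, -0.0031, -0.0009, -0.0004, -0.0084, -0.0007]
[0.0272, -0.003, -0.0012, -0.0004, -0.0084, -0.0007]
[0.0272, -0.003, -0.0014, -0.0004, -0.0084, -0.0007]
[0.0272, -0.003, -0.0016, -0.0004, -0.0084, -0.0007]
[0.0272, -0.003, -0.0019, -0.0004, -0.0084, -0.0007]
[0.0272, -0.003, -0.0021, -0.0004, -0.0084, -0.0007]
```

>>> play_rows([
  [0.02, -0.005, -0.001, 0, -0.008, 0, 0.085],
  [0.027, -0.005, -0.001, 0, -0.008, 0, 0.085],
  [0.027, -0.005, -0.001, 0, -0.008, 0, 0.085],
  [0.027, -0.003, -0.002, 0, -0.008, 0, 0.085],
  [0.027, 0, -0.002, 0, -0.008, 0, 0.085],
  [0.018, 0, -0.002, 0, -0.008, 0, 0.085],
  [0.008, 0, -0.002, 0, 0, 0, 0.085],
  [0, 0, 0, 0, 0, 0, 0.085],
  [0, 0, 0, 0, 0, 0, 0.085],
])

```text
clock: 19.75
position: [457.2, -198.0, 155.7]
ee_rot: [-0.005, -0.706, 0.709, -0.005]
contact_force: [0.7, 0.0, -0.0]
gripper_width: 84.8
```

Run:
```python
from h import *
d=get_image("wrist");np.save("w7.npy",d,allow_pickle=True);cv2.imwrite("pics/w7.png",d["color"][...,::-1])
c1,c4,c6=[cam(np.load(f,allow_pickle=True).item()) for f in("w1.npy","w4.npy","w6.npy")]
print(tri(c1,(392,139),c4,(543,210)),onz(c6,586,338,80))
m=cv2.inRange(cv2.cvtColor(d["color"],cv2.COLOR_RGB2HSV),(0,200,60),(6,255,255))|cv2.inRange(cv2.cvtColor(d["color"],cv2.COLOR_RGB2HSV),(174,200,60),(180,255,255))
n,_,st,ce=cv2.connectedComponentsWithStats(m)
for i in range(1,n):
    if st[i,4]>300: print(st[i],ce[i],onz(cam(d),*ce[i],80))
plan((452,-141,140),180,4)
```

```text
(array([ 447.91569973, -139.76593481,   71.71465849]), np.float64(2.0041592555949936)) [ 455.1121348  -145.84376548   80.        ]
tcp [ 457.3 -198.1  155.6] rot [-0.004 -0.    -0.014]
[0.0014, 0.0038, -0.0143, -0.001, -0.0, -0.0036]
[0.0014, 0.0038, -0.0143, -0.001, -0.0, -0.0036]
[0.0014, 0.0039, -0.0143, -0.001, -0.0, -0.0036]
[0.0013, 0.0039, -0.0143, -0.001, -0.0, -0.0036]
```

View pics/w7.png

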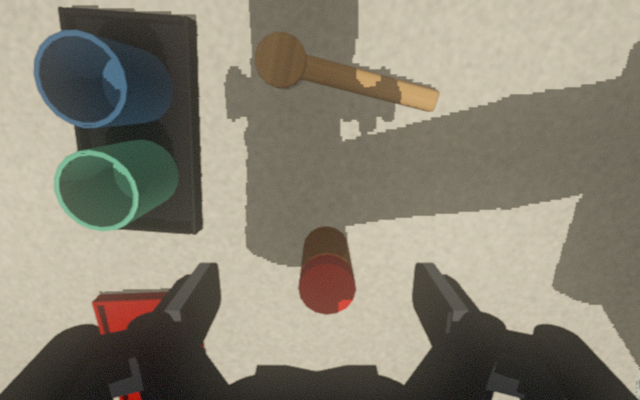

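Run:
```python
from h import *
c6,c7=[cam(np.load(f,allow_pickle=True).item()) for f in("w6.npy","w7.npy")]
print("jar",onz(c7,327,284,80),tri(c6,(586,338),c7,(327,284)))
h,t=onz(c7,281,60,28),onz(c7,434,99,14);u=(h-t)/np.linalg.norm((h-t)[:2]);print("brush",h,t,np.linalg.norm(h-t),np.degrees(np.arctan2(u[1],u[0])),"origin",h-55*u,t+75*u, "head w6",onz(c6,514,59,28),tri(c6,(514,59),c7,(281,60)))
```

```text
jar [ 448.85682753 -144.29166261   80.        ] (array([ 448.74122474, -140.17959845,   73.24427102]), np.float64(0.2980347796106848))
brush [ 484.15057997 -304.04474287   28.        ] [ 361.82321339 -276.14625091   14.        ] 126.2470216212896 -12.847378954419616 origin [ 430.52745996 -291.81522936   21.86299484] [ 434.94564976 -292.82286024   22.3686434 ] head w6 [ 487.34108178 -304.45847627   28.        ] (array([ 484.67781673, -304.74143719,   23.26612391]), np.float64(0.26677690093569145))
```

>>> play_rows([
  [0.003, 0, -0.012, -0.001, 0, -0.004, 0.085],
  [0.002, 0, -0.018, -0.001, 0, -0.004, 0.085],
  [0.002, 0.01, -0.015, -0.001, 0, -0.003, 0.085],
  [0.002, 0.015, -0.008, 0, 0, -0.002, 0.085],
  [0, 0.012, -0.003, 0, 0, 0, 0.085],
  [0, 0, 0, 0, 0, 0, 0.085],
  [0, 0, 0, 0, 0, 0, 0.085],
])

```text
clock: 20.5
position: [452.7, -136.8, 116.7]
ee_rot: [-0.0, -0.707, 0.708, -0.001]
contact_force: [-0.1, -0.0, 1.0]
gripper_width: 85.1
```

Run:
```python
from h import *
plan((449,-142,27),180,5)
```

```text
tcp [ 452.7 -136.8  116.7] rot [-0.001  0.001 -0.001]
[0.0008, 0.0179, 0.001, -0.0003, 0.0002, -0.0002]
[0.0008, 0.0179, 0.001, -0.0003, 0.0002, -0.0002]
[0.0008, 0.0179, 0.001, -0.0003, 0.0002, -0.0002]
[0.0008, 0.0179, 0.001, -0.0003, 0.0002, -0.0002]
[0.0007, 0.0179, 0.001, -0.0003, 0.0002, -0.0002]
```

>>> play_rows([
  [0.002, 0.005, 0.003, 0, 0, 0, 0.085],
  [0.001, 0.016, 0.002, 0, 0, 0, 0.085],
  [0.001, 0.02, 0, 0, 0, 0, 0.085],
  [0, 0.02, 0, 0, 0, 0, 0.085],
  [0, 0.015, 0, 0, 0, 0, 0.085],
  [0, 0.007, 0, 0, 0, 0, 0.085],
  [0, 0.002, 0, 0, 0, 0, 0.085],
  [0, 0, 0, 0, 0, 0, 0.085],
])

```text
clock: 21.3
position: [453.3, -144.1, 32.1]
ee_rot: [-0.004, -0.706, 0.708, -0.004]
contact_force: [-0.2, -0.2, 0.2]
gripper_width: 85.4
```

Run:
```python
from h import *
plan((449,-142,27),180,1)
```

```text
tcp [ 453.3 -144.1   32.1] rot [-0.002 -0.001 -0.011]
[0.0043, 0.005, -0.0021, -0.002, -0.0013, -0.0114]
```

>>> play_rows([
  [0.004, 0.004, -0.002, -0.001, 0, -0.01, 0.085],
  [0.001, 0.001, 0, 0, 0, 0, 0.085],
  [0, 0, 0, 0, 0, 0, 0.06],
  [0, 0, 0, 0, 0, 0, 0.052],
  [0, 0, 0, 0, 0, 0, 0.03],
  [0, 0, 0, 0, 0, 0, 0.03],
  [0, 0, 0, 0, 0, 0, 0.03],
  [0, 0, 0, 0, 0, 0, 0.03],
  [0, 0, 0, 0, 0, 0, 0.03],
])

```text
clock: 22.2
position: [449.7, -142.0, 29.2]
ee_rot: [-0.003, -0.707, 0.707, -0.002]
contact_force: [0.5, -0.8, -0.1]
gripper_width: 42.6
```

Run:
```python
from h import *
plan((449,-142,27),180,1)
```

```text
tcp [ 449.7 -142.    29.2] rot [-0.001 -0.001 -0.006]
[0.0007, 0.0022, 0.0, -0.0009, -0.0009, -0.0063]
```

>>> play_rows([
  [0, -0.015, 0, 0, 0, -0.004, 0.03],
  [0, -0.025, 0, 0, 0, -0.002, 0.03],
  [0, -0.03, 0, 0, 0, 0, 0.03],
  [0, -0.03, 0, 0, 0, 0, 0.03],
  [-0.008, -0.03, -0.01, 0, 0, 0, 0.03],
  [-0.017, -0.02, -0.025, 0, 0, 0, 0.03],
  [-0.018, 0, -0.038, 0, 0, 0, 0.03],
  [-0.018, 0, -0.038, 0, 0, 0, 0.03],
  [-0.018, 0, -0.038, 0, 0, 0, 0.03],
  [-0.018, 0, -0.038, 0, 0, 0, 0.03],
])

```text
clock: 23.2
position: [545.1, 47.5, 181.6]
ee_rot: [0.001, 0.708, -0.706, -0.008]
contact_force: [0.7, -0.4, -1.8]
gripper_width: 42.7
```

>>> play_rows([
  [-0.018, 0, -0.038, 0, 0, 0, 0.03],
  [-0.018, 0, -0.038, 0, 0, 0, 0.03],
  [-0.018, 0, -0.038, 0, 0, 0, 0.03],
  [-0.018, 0, -0.038, 0, 0, 0, 0.03],
  [-0.018, 0, -0.034, 0, 0, 0, 0.03],
  [-0.012, 0, -0.024, 0, 0, 0, 0.03],
  [-0.005, 0, -0.01, 0, 0, 0, 0.03],
  [0, 0, 0, 0, 0, 0, 0.03],
])

```text
clock: 24.0
position: [655.5, 280.3, 172.1]
ee_rot: [0.004, -0.707, 0.707, 0.01]
contact_force: [-1.1, -0.6, -2.0]
gripper_width: 43.0
```

Run:
```python
from h import *
d=get_image("wrist");np.save("w8.npy",d,allow_pickle=True);cv2.imwrite("pics/w8.png",d["color"][...,::-1])
plan((643,200,110),180,5)
```

```text
tcp [655.  279.4 172. ] rot [-0.001 -0.009  0.021]
[0.002, 0.0125, 0.0159, -0.0001, -0.0018, 0.0042]
[0.0021, 0.0124, 0.0159, -0.0001, -0.0018, 0.0042]
[0.0021, 0.0124, 0.0159, -0.0001, -0.0018, 0.0042]
[0.0022, 0.0124, 0.0159, -0.0001, -0.0018, 0.0042]
[0.0023, 0.0124, 0.0159, -0.0001, -0.0018, 0.0042]
```

View pics/w8.png

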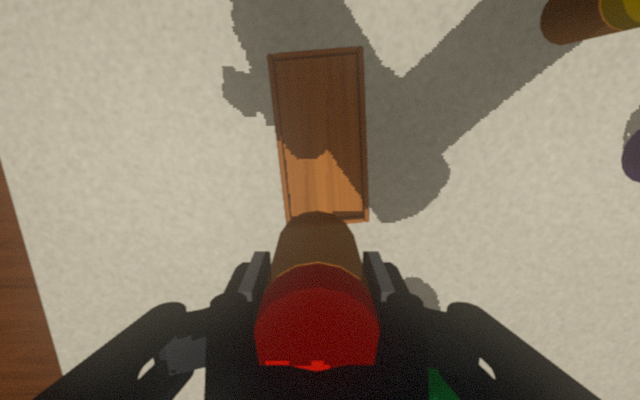

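Run:
```python
from h import *
c=cam(np.load("w8.npy",allow_pickle=True).item());c5=cam(np.load("w5.npy",allow_pickle=True).item())
P=np.array([onz(c,*q,18)[:2] for q in[(268,53),(362,46),(369,220),(287,222)]]);print(P.round(1),P.mean(0))
l=(P[2]+P[3]-P[0]-P[1])/2;w=(P[0]+P[3]-P[1]-P[2])/2;print(np.linalg.norm(l),np.degrees(np.arctan2(l[1],l[0])),np.linalg.norm(w),np.degrees(np.arctan2(w[1],w[0])))
u=l/np.linalg.norm(l);print("slots",P.mean(0)-33*u,P.mean(0)+33*u)
print(tri(c5,(71,188),c,(268,53)),tri(c5,(155,181),c,(362,46)))
```

```text
[[689.4 166.3]
 [612.3 161.5]
 [600.8 312.9]
 [678.9 313.7]] [645.37564323 238.61168006]
149.77481143525415 94.20466103813754 77.6329831737375 2.0452008565647044
slots [647.79518109 205.70049904] [642.95610538 271.52286109]
(array([689.34923616, 166.49877238,  16.15315436]), np.float64(0.9767043952818764)) (array([609.85516888, 160.92167029,   5.8770319 ]), np.float64(2.759852429078015))
```

Run:
```python
from h import *
plan((647.8,207,110),183,5)
```

```text
tcp [655.  279.4 172. ] rot [-0.    -0.062  0.021]
[0.001, 0.0124, 0.0145, -0.0, -0.0123, 0.0042]
[0.0013, 0.0124, 0.0145, -0.0, -0.0123, 0.0042]
[0.0015, 0.0124, 0.0145, -0.0, -0.0123, 0.0042]
[0.0017, 0.0124, 0.0144, -0.0, -0.0123, 0.0042]
[0.002, 0.0124, 0.0144, -0.0, -0.0123, 0.0042]
```

>>> play_rows([
  [0.001, 0.006, 0.01, 0, -0.012, 0.006, 0.03],
  [0.001, 0.012, 0.016, 0, -0.012, 0.006, 0.03],
  [0.001, 0.014, 0.018, 0, -0.012, 0.005, 0.03],
  [0.002, 0.014, 0.014, 0, -0.012, 0.003, 0.03],
  [0.002, 0.012, 0.009, 0, -0.01, 0, 0.03],
  [0, 0.004, 0.003, 0, 0, 0, 0.03],
  [0, 0, 0, 0, 0, 0, 0.03],
  [0, 0, 0, 0, 0, 0, 0.03],
])

```text
clock: 24.85
position: [643.5, 196.2, 111.1]
ee_rot: [0.016, -0.707, 0.707, -0.014]
contact_force: [-0.5, -0.7, -1.5]
gripper_width: 43.0
```

Run:
```python
from h import *
plan((647.8,207,50),183,4)
```

```text
tcp [643.5 196.2 111.1] rot [-0.001 -0.01   0.003]
[-0.0012, 0.0153, -0.0027, -0.0003, -0.0025, 0.0007]
[-0.0012, 0.0153, -0.0027, -0.0003, -0.0025, 0.0007]
[-0.0012, 0.0153, -0.0027, -0.0003, -0.0025, 0.0007]
[-0.0012, 0.0153, -0.0026, -0.0003, -0.0025, 0.0007]
```

>>> play_rows([
  [-0.002, 0.005, -0.005, 0, -0.005, 0.002, 0.03],
  [-0.002, 0.015, -0.004, 0, -0.005, 0.001, 0.03],
  [-0.001, 0.018, -0.002, 0, 0, 0, 0.03],
  [0, 0.014, 0, 0, 0, 0, 0.03],
  [0, 0.007, 0, 0, 0, 0, 0.03],
  [0, 0, 0, 0, 0, 0, 0.03],
])

```text
clock: 25.45
position: [649.6, 211.7, 48.9]
ee_rot: [-0.018, 0.707, -0.706, 0.021]
contact_force: [-0.5, 0.7, -0.9]
gripper_width: 42.8
```

Run:
```python
from h import *
plan((647.8,207,35),183,4)
```

```text
tcp [649.6 211.7  48.9] rot [ 0.001  0.004 -0.004]
[0.0005, 0.0035, 0.0012, 0.0002, 0.001, -0.001]
[0.0005, 0.0035, 0.0012, 0.0002, 0.001, -0.001]
[0.0005, 0.0035, 0.0012, 0.0002, 0.001, -0.001]
[0.0005, 0.0035, 0.0012, 0.0002, 0.001, -0.001]
```

>>> play_rows([
  [0.001, 0, 0.003, 0, 0.002, -0.002, 0.03],
  [0.001, 0.005, 0.002, 0, 0.001, -0.001, 0.03],
  [0, 0.005, 0, 0, 0, 0, 0.03],
  [0, 0.003, 0, 0, 0, 0, 0.03],
  [0, 0, 0, 0, 0, 0, 0.03],
])

```text
clock: 25.95
position: [648.8, 206.4, 36.4]
ee_rot: [-0.018, 0.708, -0.706, 0.02]
contact_force: [0.5, -0.4, -1.8]
gripper_width: 42.7
```

Run:
```python
from h import *
plan((647.8,207,34.3),183,1)
```

```text
tcp [648.8 206.4  36.4] rot [ 0.002  0.001 -0.003]
[0.001, 0.0021, -0.0006, 0.0018, 0.0008, -0.0035]
```

>>> play_rows([
  [0, 0.0015, 0, 0.001, 0, -0.002, 0.03],
  [0, 0.001, 0, 0, 0, 0, 0.03],
  [0, 0.001, 0, 0, 0, 0, 0.03],
  [0, 0, 0, 0, 0, 0, 0.03],
])

```text
clock: 26.35
position: [649.4, 206.7, 34.4]
ee_rot: [-0.018, 0.707, -0.706, 0.02]
contact_force: [0.3, -0.3, -2.6]
gripper_width: 42.8
```

>>> play_rows([
  [0, 0.001, 0, 0, 0, 0, 0.03],
  [0, 0, 0, 0, 0, 0, 0.03],
])

```text
clock: 26.55
position: [649.7, 206.9, 34.3]
ee_rot: [-0.018, 0.707, -0.706, 0.02]
contact_force: [1.4, 0.4, -1.2]
gripper_width: 42.8
```

>>> play_rows([
  [0, 0.001, 0, 0, 0, 0, 0.03],
  [0, 0, 0, 0, 0, 0, 0.05],
  [0, 0, 0, 0, 0, 0, 0.065],
  [0, 0, 0, 0, 0, 0, 0.08],
  [0, 0, 0, 0, 0, 0, 0.085],
  [0, -0.015, 0, 0, 0, 0, 0.085],
  [0, -0.025, 0, 0, 0, 0, 0.085],
  [0, -0.03, 0, 0, 0, 0, 0.085],
  [0, -0.03, 0, 0, 0, 0, 0.085],
  [0, 0, 0, 0, 0, 0, 0.085],
])

```text
clock: 27.55
position: [650.6, 206.7, 140.3]
ee_rot: [-0.017, 0.707, -0.707, 0.022]
contact_force: [0.1, 1.0, 0.5]
gripper_width: 84.6
```

Run:
```python
from h import *
plan((450,100,140),180,6)
```

```text
tcp [650.6 206.7 140.3] rot [ 0.001  0.055 -0.007]
[0.0343, -0.0002, 0.0159, 0.0001, 0.0091, -0.0011]
[0.0342, -0.0002, 0.0162, 0.0001, 0.0091, -0.0011]
[0.0341, -0.0001, 0.0165, 0.0001, 0.0091, -0.0011]
[0.0339, -0.0001, 0.0169, 0.0001, 0.0091, -0.0011]
[0.0337, -0.0, 0.0172, 0.0001, 0.0091, -0.0011]
[0.0336, 0.0, 0.0175, 0.0001, 0.0091, -0.0011]
```

>>> play_rows([
  [0.02, 0, 0.006, 0, 0.009, -0.001, 0.085],
  [0.03, 0, 0.009, 0, 0.009, -0.001, 0.085],
  [0.03, 0, 0.009, 0, 0.009, 0, 0.085],
  [0.03, 0, 0.009, 0, 0.009, 0, 0.085],
  [0.03, 0, 0.009, 0, 0.009, 0, 0.085],
  [0.03, 0, 0.01, 0, 0.009, 0, 0.085],
  [0.022, 0, 0.01, 0, 0, 0, 0.085],
  [0.012, 0, 0.005, 0, 0, 0, 0.085],
  [0, 0, 0, 0, 0, 0, 0.085],
  [0, 0, 0, 0, 0, 0, 0.085],
])

```text
clock: 28.55
position: [441.7, 131.8, 144.1]
ee_rot: [0.006, 0.71, -0.705, 0.005]
contact_force: [1.1, 0.4, -0.5]
gripper_width: 84.8
```

Run:
```python
from h import *
plan((436.4,136,28),180,5)
```

```text
tcp [441.7 131.8 144.1] rot [ 0.007 -0.002 -0.015]
[0.0014, 0.0232, -0.0007, 0.0014, -0.0003, -0.0029]
[0.0013, 0.0232, -0.0007, 0.0014, -0.0003, -0.0029]
[0.0013, 0.0232, -0.0007, 0.0014, -0.0003, -0.0029]
[0.0012, 0.0232, -0.0008, 0.0014, -0.0003, -0.0029]
[0.0011, 0.0232, -0.0008, 0.0014, -0.0003, -0.0029]
```

>>> play_rows([
  [0.003, 0.005, -0.002, 0.004, -0.001, -0.01, 0.085],
  [0.002, 0.018, -0.001, 0.003, 0, -0.004, 0.085],
  [0.001, 0.022, 0, 0, 0, 0, 0.085],
  [0, 0.022, 0, 0, 0, 0, 0.085],
  [0, 0.012, 0, 0, 0, 0, 0.085],
  [0, 0, 0, 0, 0, 0, 0.085],
])

```text
clock: 29.15
position: [441.5, 139.1, 61.7]
ee_rot: [0.001, 0.708, -0.707, 0.001]
contact_force: [0.7, 0.7, 0.4]
gripper_width: 85.0
```

Run:
```python
from h import *
plan((436.4,136,28),180,2)
```

```text
tcp [441.5 139.1  61.7] rot [ 0.002 -0.001 -0.003]
[0.0026, 0.0169, 0.0016, 0.0008, -0.0004, -0.0016]
[0.0026, 0.0169, 0.0015, 0.0008, -0.0004, -0.0016]
```

>>> play_rows([
  [0.003, 0.005, 0.002, 0.001, 0, -0.002, 0.085],
  [0.002, 0.012, 0.001, 0.001, 0, -0.001, 0.085],
  [0.001, 0.01, 0, 0, 0, 0, 0.085],
  [0, 0.006, 0, 0, 0, 0, 0.085],
  [0, 0.001, 0, 0, 0, 0, 0.085],
  [0, 0, 0, 0, 0, 0, 0.085],
])

```text
clock: 29.75
position: [438.1, 137.9, 26.9]
ee_rot: [0.001, 0.708, -0.707, 0.001]
contact_force: [0.4, 0.1, 0.1]
gripper_width: 85.2
```

Run:
```python
from h import *
plan((436.4,136,28),180,1)
```

```text
tcp [438.1 137.9  26.9] rot [ 0.001 -0.    -0.003]
[0.0017, -0.0011, 0.0019, 0.0011, -0.0002, -0.0029]
```

>>> play_rows([
  [0.002, -0.001, 0.002, 0.001, 0, -0.002, 0.085],
  [0, 0, 0, 0, 0, 0, 0.06],
  [0, 0, 0, 0, 0, 0, 0.052],
  [0, 0, 0, 0, 0, 0, 0.03],
  [0, 0, 0, 0, 0, 0, 0.03],
  [0, 0, 0, 0, 0, 0, 0.03],
  [0, 0, 0, 0, 0, 0, 0.03],
])

```text
clock: 30.45
position: [437.0, 136.4, 29.6]
ee_rot: [0.001, 0.708, -0.706, 0.001]
contact_force: [-0.4, 0.3, -0.1]
gripper_width: 42.7
```

Run:
```python
from h import *
plan((436.4,136,28),180,1)
```

```text
tcp [437.  136.4  29.6] rot [ 0.002 -0.    -0.004]
[0.0006, 0.0016, 0.0004, 0.0024, -0.0, -0.004]
```

>>> play_rows([
  [0, -0.015, 0, 0.002, 0, -0.003, 0.03],
  [0, -0.025, 0, 0, 0, 0, 0.03],
  [0, -0.03, 0, 0, 0, 0, 0.03],
  [0, -0.03, 0, 0, 0, 0, 0.03],
  [-0.01, -0.025, -0.01, 0, 0, 0, 0.03],
  [-0.02, -0.01, -0.016, 0, -0.01, 0, 0.03],
  [-0.026, 0, -0.018, 0, -0.01, 0, 0.03],
  [-0.026, 0, -0.018, 0, -0.01, 0, 0.03],
  [-0.026, 0, -0.018, 0, -0.01, 0, 0.03],
  [-0.026, 0, -0.018, 0, -0.01, 0, 0.03],
])

```text
clock: 31.45
position: [566.6, 235.7, 165.5]
ee_rot: [0.021, -0.706, 0.708, -0.013]
contact_force: [0.3, -0.5, -1.1]
gripper_width: 42.7
```

>>> play_rows([
  [-0.026, 0, -0.016, 0, 0, 0, 0.03],
  [-0.024, 0, -0.012, 0, 0, 0, 0.03],
  [-0.015, 0, -0.006, 0, 0, 0, 0.03],
  [-0.006, 0, 0, 0, 0, 0, 0.03],
  [0, 0, 0, 0, 0, 0, 0.03],
])

```text
clock: 31.95
position: [638.5, 275.8, 157.6]
ee_rot: [0.024, -0.705, 0.709, -0.011]
contact_force: [0.1, -0.4, -1.7]
gripper_width: 43.0
```

Run:
```python
from h import *
plan((644.2,273,120),183,4)
```

```text
tcp [638.5 275.8 157.6] rot [-0.006 -0.004  0.019]
[-0.0016, 0.0094, 0.0007, -0.0015, -0.001, 0.0047]
[-0.0015, 0.0094, 0.0007, -0.0015, -0.001, 0.0047]
[-0.0015, 0.0094, 0.0008, -0.0015, -0.001, 0.0047]
[-0.0014, 0.0094, 0.0008, -0.0015, -0.001, 0.0047]
```

>>> play_rows([
  [-0.002, 0.005, 0.001, -0.003, -0.002, 0.008, 0.03],
  [-0.002, 0.012, 0.001, -0.002, -0.001, 0.006, 0.03],
  [-0.001, 0.016, 0.001, -0.001, 0, 0.004, 0.03],
  [-0.001, 0.016, 0, 0, 0, 0, 0.03],
  [0, 0.012, 0, 0, 0, 0, 0.03],
  [0, 0.006, 0, 0, 0, 0, 0.03],
  [0, 0, 0, 0, 0, 0, 0.03],
])

```text
clock: 32.65
position: [639.3, 269.3, 88.3]
ee_rot: [-0.019, 0.707, -0.707, 0.017]
contact_force: [-0.3, 0.4, -2.1]
gripper_width: 42.9
```

Run:
```python
from h import *
d=get_image("wrist");np.save("w9.npy",d,allow_pickle=True);cv2.imwrite("pics/w9.png",d["color"][...,::-1])
plan((644.2,273,45),183,4)
```

```text
tcp [639.6 269.5  88.9] rot [ 0.001 -0.002  0.001]
[-0.0012, 0.011, -0.0008, 0.0002, -0.0004, 0.0003]
[-0.0012, 0.011, -0.0008, 0.0002, -0.0004, 0.0003]
[-0.0012, 0.011, -0.0008, 0.0002, -0.0004, 0.0003]
[-0.0012, 0.011, -0.0008, 0.0002, -0.0004, 0.0003]
```

View pics/w9.png

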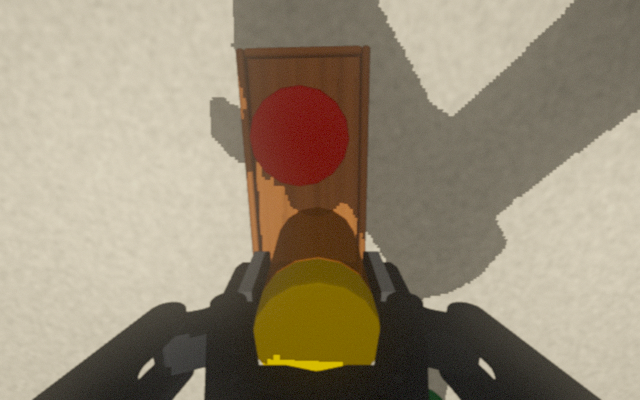

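>>> play_rows([
  [-0.003, 0.004, -0.002, 0, -0.001, 0, 0.03],
  [-0.002, 0.012, -0.001, 0, -0.001, 0, 0.03],
  [0, 0.014, 0, 0, 0, 0, 0.03],
  [0, 0.009, 0, 0, 0, 0, 0.03],
  [0, 0.002, 0, 0, 0, 0, 0.03],
  [0, 0, 0, 0, 0, 0, 0.03],
])

```text
clock: 33.3
position: [645.8, 273.8, 45.7]
ee_rot: [-0.018, 0.708, -0.706, 0.019]
contact_force: [-0.1, 0.4, -1.7]
gripper_width: 42.7
```

Run:
```python
from h import *
plan((644.2,273,35.5),183,4)
```

```text
tcp [645.8 273.8  45.7] rot [ 0.002  0.001 -0.001]
[0.0004, 0.0026, 0.0002, 0.0005, 0.0002, -0.0003]
[0.0004, 0.0026, 0.0002, 0.0005, 0.0002, -0.0003]
[0.0004, 0.0026, 0.0002, 0.0005, 0.0002, -0.0003]
[0.0004, 0.0026, 0.0002, 0.0005, 0.0002, -0.0003]
```

>>> play_rows([
  [0.001, 0.003, 0, 0.001, 0, 0, 0.03],
  [0, 0.004, 0, 0.001, 0, 0, 0.03],
  [0, 0.003, 0, 0, 0, 0, 0.03],
  [0, 0.001, 0, 0, 0, 0, 0.03],
  [0, 0, 0, 0, 0, 0, 0.03],
])

```text
clock: 33.8
position: [645.3, 274.1, 34.8]
ee_rot: [-0.018, 0.707, -0.707, 0.02]
contact_force: [0.7, -0.0, -0.4]
gripper_width: 42.5
```

Touching down (the weight is off the wrist). Release and lift.

>>> play_rows([
  [0, 0.001, 0, 0, 0, 0, 0.03],
  [0, 0, 0, 0, 0, 0, 0.05],
  [0, 0, 0, 0, 0, 0, 0.065],
  [0, 0, 0, 0, 0, 0, 0.08],
  [0, 0, 0, 0, 0, 0, 0.085],
  [0, -0.015, 0, 0, 0, 0, 0.085],
  [0, -0.025, 0, 0, 0, 0, 0.085],
  [0, -0.03, 0, 0, 0, 0, 0.085],
  [0, -0.035, 0, 0, 0, 0, 0.085],
  [0, -0.03, 0, 0, 0, 0, 0.085],
])

```text
clock: 34.8
position: [643.8, 272.9, 173.6]
ee_rot: [0.02, -0.706, 0.708, -0.018]
contact_force: [0.6, 0.5, 0.1]
gripper_width: 84.5
```

Run:
```python
from h import *
s=read_state();print(s["joints"])
plan((450,-240,200),77.2,17)
```

```text
[ 0.63228311  0.55105315  0.13409852  0.00195981 -1.15701714 -0.57919276]
tcp [643.8 272.9 173.6] rot [-0.004  1.848 -0.002]
[0.013, -0.0014, 0.0295, -0.0002, 0.1087, -0.0001]
[0.0097, -0.0014, 0.0308, -0.0002, 0.1087, -0.0001]
[0.0063, -0.0014, 0.0316, -0.0002, 0.1087, -0.0001]
[0.0029, -0.0015, 0.0321, -0.0002, 0.1087, -0.0001]
[-0.0006, -0.0015, 0.0323, -0.0002, 0.1087, -0.0001]
[-0.0041, -0.0015, 0.032, -0.0002, 0.1087, -0.0001]
[-0.0076, -0.0015, 0.0314, -0.0002, 0.1087, -0.0001]
[-0.0109, -0.0015, 0.0303, -0.0002, 0.1087, -0.0001]
[-0.0142, -0.0015, 0.029, -0.0002, 0.1087, -0.0001]
[-0.0172, -0.0015, 0.0273, -0.0002, 0.1087, -0.0001]
[-0.0201, -0.0015, 0.0252, -0.0002, 0.1087, -0.0001]
[-0.0227, -0.0015, 0.0229, -0.0002, 0.1087, -0.0001]
[-0.0251, -0.0015, 0.0203, -0.0002, 0.1087, -0.0001]
[-0.0271, -0.0015, 0.0175, -0.0002, 0.1087, -0.0001]
[-0.0288, -0.0015, 0.0144, -0.0002, 0.1087, -0.0001]
[-0.0302, -0.0015, 0.0112, -0.0002, 0.1087, -0.0001]
[-0.0313, -0.0015, 0.0079, -0.0002, 0.1087, -0.0001]
```

>>> play_rows([
  [0.013, -0.001, 0.03, 0, 0.109, 0, 0.085],
  [0.01, -0.001, 0.031, 0, 0.109, 0, 0.085],
  [0.006, -0.001, 0.032, 0, 0.109, 0, 0.085],
  [0.003, -0.001, 0.032, 0, 0.109, 0, 0.085],
  [-0.001, -0.001, 0.032, 0, 0.109, 0, 0.085],
  [-0.004, -0.001, 0.032, 0, 0.109, 0, 0.085],
  [-0.008, -0.001, 0.031, 0, 0.109, 0, 0.085],
  [-0.011, -0.001, 0.03, 0, 0.109, 0, 0.085],
  [-0.014, -0.001, 0.029, 0, 0.109, 0, 0.085],
  [-0.017, -0.001, 0.027, 0, 0.109, 0, 0.085],
])

```text
clock: 35.8
position: [527.5, -32.4, 202.4]
ee_rot: [0.369, 0.616, -0.6, -0.353]
contact_force: [1.3, -0.7, -0.0]
gripper_width: 84.9
```

Run:
```python
from h import *
plan((440,-280,190),77.2,8)
```

```text
tcp [527.5 -32.4 202.4] rot [0.033 0.722 0.004]
[-0.0219, 0.0009, 0.0245, 0.0041, 0.0903, 0.0005]
[-0.0241, 0.001, 0.0224, 0.0041, 0.0903, 0.0005]
[-0.026, 0.0011, 0.0201, 0.0041, 0.0903, 0.0005]
[-0.0277, 0.0012, 0.0177, 0.0041, 0.0903, 0.0005]
[-0.0292, 0.0013, 0.0151, 0.0041, 0.0903, 0.0005]
[-0.0304, 0.0014, 0.0124, 0.0041, 0.0903, 0.0005]
[-0.0314, 0.0015, 0.0096, 0.0041, 0.0903, 0.0005]
[-0.0321, 0.0015, 0.0067, 0.0041, 0.0903, 0.0005]
```

>>> play_rows([
  [-0.022, 0.001, 0.024, 0.005, 0.09, 0, 0.085],
  [-0.024, 0.001, 0.022, 0.005, 0.09, 0, 0.085],
  [-0.026, 0.001, 0.02, 0.005, 0.09, 0, 0.085],
  [-0.028, 0.001, 0.018, 0.005, 0.09, 0, 0.085],
  [-0.028, 0.001, 0.015, 0.005, 0.09, 0, 0.085],
  [-0.026, 0.001, 0.012, 0.004, 0.09, 0, 0.085],
  [-0.02, 0.001, 0.008, 0.004, 0.07, 0, 0.085],
  [-0.008, 0.001, 0.002, 0, 0.03, 0, 0.085],
  [0, 0, 0, 0, 0, 0, 0.085],
  [0, 0, 0, 0, 0, 0, 0.085],
])

```text
clock: 36.8
position: [445.3, -250.6, 205.3]
ee_rot: [0.545, 0.46, -0.451, -0.536]
contact_force: [0.0, 0.9, -0.7]
gripper_width: 85.0
```

Run:
```python
from h import *
plan((433,-292.5,90),77.2,6)
d=get_image("wrist");np.save("w10.npy",d,allow_pickle=True);cv2.imwrite("pics/w10.png",d["color"][...,::-1])
```

```text
tcp [ 445.3 -250.6  205.3] rot [0.018 0.052 0.003]
[-0.0073, 0.0192, 0.0012, 0.0031, 0.0087, 0.0004]
[-0.0073, 0.0192, 0.0011, 0.0031, 0.0087, 0.0004]
[-0.0073, 0.0192, 0.0009, 0.0031, 0.0087, 0.0004]
[-0.0073, 0.0192, 0.0008, 0.0031, 0.0087, 0.0004]
[-0.0073, 0.0192, 0.0007, 0.0031, 0.0087, 0.0004]
[-0.0073, 0.0192, 0.0006, 0.0031, 0.0087, 0.0004]
```

View pics/w10.png

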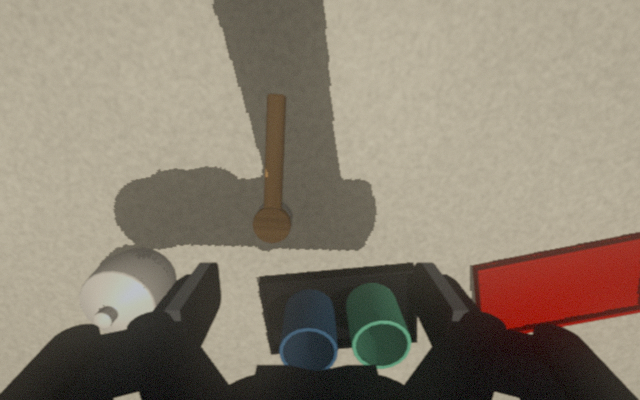

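Run:
```python
from h import *
c7,c=[cam(np.load(f,allow_pickle=True).item()) for f in("w7.npy","w10.npy")]
h,t=onz(c,272,223,28),onz(c,277,95,14);u=(h-t)/np.linalg.norm((h-t)[:2]);print("brush",h,t,np.linalg.norm(h-t),np.degrees(np.arctan2(u[1],u[0])),"origin",h-55*u,t+75*u)
print(tri(c7,(281,60),c,(272,223)))
plan((433,-292,100),77.2,6)
```

```text
brush [ 482.10518796 -302.63670461   28.        ] [ 360.16990777 -273.20531397   14.        ] 126.21576490295843 -13.569873501666132 origin [ 428.64054016 -289.73199867   21.86145611] [ 433.07624568 -290.80264026   22.37074167]
(array([ 485.27545346, -304.81428799,   18.91386228]), np.float64(0.6526946942106816))
tcp [ 445.4 -250.4  205.3] rot [0.018 0.053 0.002]
[-0.0072, 0.0175, 0.0012, 0.0031, 0.0088, 0.0004]
[-0.0072, 0.0175, 0.0011, 0.0031, 0.0088, 0.0004]
[-0.0072, 0.0175, 0.0009, 0.0031, 0.0088, 0.0004]
[-0.0072, 0.0175, 0.0008, 0.0031, 0.0088, 0.0004]
[-0.0072, 0.0175, 0.0007, 0.0031, 0.0088, 0.0004]
[-0.0072, 0.0175, 0.0006, 0.0031, 0.0088, 0.0004]
```

>>> play_rows([
  [-0.006, 0.008, 0.001, 0.004, 0.012, 0, 0.085],
  [-0.008, 0.018, 0.001, 0.004, 0.012, 0, 0.085],
  [-0.008, 0.02, 0.001, 0.003, 0.01, 0, 0.085],
  [-0.007, 0.02, 0.001, 0.003, 0.01, 0, 0.085],
  [-0.006, 0.02, 0, 0.002, 0.006, 0, 0.085],
  [-0.004, 0.014, 0, 0.001, 0, 0, 0.085],
  [-0.001, 0.005, 0, 0, 0, 0, 0.085],
  [0, 0, 0, 0, 0, 0, 0.085],
  [0, 0, 0, 0, 0, 0, 0.085],
])

```text
clock: 37.75
position: [437.4, -286.2, 94.4]
ee_rot: [-0.55, -0.445, 0.443, 0.551]
contact_force: [0.4, 0.5, -0.3]
gripper_width: 85.2
```

Run:
```python
from h import *
plan((432,-291.5,25),76.8,4)
```

```text
tcp [ 437.4 -286.2   94.4] rot [0.    0.018 0.003]
[-0.0016, 0.0173, 0.0011, 0.0001, 0.0045, 0.0007]
[-0.0016, 0.0173, 0.001, 0.0001, 0.0045, 0.0007]
[-0.0016, 0.0173, 0.001, 0.0001, 0.0045, 0.0007]
[-0.0016, 0.0173, 0.001, 0.0001, 0.0045, 0.0007]
```

>>> play_rows([
  [-0.003, 0.006, 0.002, 0, 0.008, 0.002, 0.07],
  [-0.002, 0.016, 0.001, 0, 0.006, 0.001, 0.06],
  [-0.001, 0.018, 0.001, 0, 0.003, 0, 0.05],
  [0, 0.016, 0, 0, 0, 0, 0.045],
  [0, 0.009, 0, 0, 0, 0, 0.045],
  [0, 0.003, 0, 0, 0, 0, 0.045],
  [0, 0, 0, 0, 0, 0, 0.045],
])

```text
clock: 38.45
position: [436.0, -292.2, 28.2]
ee_rot: [0.558, 0.442, -0.437, -0.55]
contact_force: [0.1, -0.3, 0.6]
gripper_width: 44.9
```

Run:
```python
from h import *
plan((432,-291.5,5),76.8,4)
```

```text
tcp [ 436.  -292.2   28.2] rot [ 0.012  0.002 -0.002]
[-0.0, 0.0058, 0.0011, 0.0031, 0.0004, -0.0004]
[-0.0001, 0.0058, 0.0011, 0.0031, 0.0004, -0.0004]
[-0.0001, 0.0058, 0.001, 0.0031, 0.0004, -0.0004]
[-0.0001, 0.0058, 0.001, 0.0031, 0.0004, -0.0004]
```

>>> play_rows([
  [0, 0.005, 0.002, 0.005, 0, 0, 0.045],
  [0, 0.007, 0.001, 0.004, 0, 0, 0.045],
  [0, 0.006, 0.001, 0.002, 0, 0, 0.045],
  [0, 0.003, 0, 0, 0, 0, 0.045],
  [0, 0.001, 0, 0, 0, 0, 0.045],
  [0, 0, 0, 0, 0, 0, 0.045],
])

```text
clock: 39.05
position: [433.3, -291.7, 6.1]
ee_rot: [0.555, 0.44, -0.439, -0.552]
contact_force: [0.3, 1.2, 0.8]
gripper_width: 44.9
```

Run:
```python
from h import *
plan((432,-291.5,5),76.8,1)
```

```text
tcp [ 433.3 -291.7    6.1] rot [ 0.004  0.002 -0.002]
[-0.0001, 0.0011, 0.0014, 0.0044, 0.0021, -0.0022]
```

>>> play_rows([
  [0, 0.001, 0.001, 0.004, 0.002, -0.002, 0.035],
  [0, 0, 0, 0, 0, 0, 0.025],
  [0, 0, 0, 0, 0, 0, 0.005],
  [0, 0, 0, 0, 0, 0, 0.005],
  [0, 0, 0, 0, 0, 0, 0.005],
  [0, 0, 0, 0, 0, 0, 0.005],
])

```text
clock: 39.65
position: [432.6, -291.6, 5.7]
ee_rot: [0.554, 0.439, -0.439, -0.554]
contact_force: [0.8, -0.4, -1.3]
gripper_width: 16.4
```

Run:
```python
from h import *
plan((432,-291.5,5),76.8,1)
plan((530,-100,140),183,14)
```

```text
tcp [ 432.6 -291.6    5.7] rot [ 0.001 -0.    -0.   ]
[-0.0001, 0.0007, 0.0006, 0.001, -0.0, -0.0002]
tcp [ 432.6 -291.6    5.7] rot [ 1.000e-03 -1.854e+00 -1.000e-03]
[0.0149, -0.0096, -0.0037, 0.0, -0.1324, -0.0001]
[0.0143, -0.0096, -0.0056, 0.0, -0.1324, -0.0001]
[0.0134, -0.0096, -0.0074, 0.0, -0.1324, -0.0001]
[0.0123, -0.0096, -0.0091, 0.0, -0.1324, -0.0001]
[0.011, -0.0096, -0.0107, 0.0, -0.1324, -0.0001]
[0.0095, -0.0096, -0.012, 0.0, -0.1324, -0.0001]
[0.0078, -0.0096, -0.0132, 0.0, -0.1324, -0.0001]
[0.006, -0.0096, -0.0141, 0.0, -0.1324, -0.0001]
[0.0041, -0.0096, -0.0148, 0.0, -0.1324, -0.0001]
[0.0021, -0.0096, -0.0152, 0.0, -0.1324, -0.0001]
[0.0001, -0.0096, -0.0154, 0.0, -0.1324, -0.0001]
[-0.0019, -0.0096, -0.0152, 0.0, -0.1324, -0.0001]
[-0.0039, -0.0096, -0.0148, 0.0, -0.1324, -0.0001]
[-0.0058, -0.0096, -0.0142, 0.0, -0.1324, -0.0001]
```

>>> play_rows([
  [0, -0.01, 0, 0, 0, 0, 0.005],
  [0, -0.02, 0, 0, 0, 0, 0.005],
  [0, -0.03, 0, 0, 0, 0, 0.005],
  [0, -0.035, 0, 0, 0, 0, 0.005],
  [0, -0.035, 0, 0, 0, 0, 0.005],
  [0, -0.02, 0, 0, 0, 0, 0.005],
  [0, 0, 0, 0, 0, 0, 0.005],
])

```text
clock: 40.35
position: [431.6, -291.5, 164.3]
ee_rot: [0.554, 0.439, -0.439, -0.554]
contact_force: [0.4, -0.0, -0.6]
gripper_width: 16.3
```

Run:
```python
from h import *
plan((600,0,150),182.8,18)
```

```text
tcp [ 431.6 -291.5  164.3] rot [-1.00e-03 -1.85e+00 -0.00e+00]
[0.0179, 0.0008, -0.0054, -0.0, -0.1028, -0.0]
[0.0173, 0.0008, -0.0072, -0.0, -0.1028, -0.0]
[0.0164, 0.0008, -0.009, -0.0, -0.1028, -0.0]
[0.0154, 0.0008, -0.0106, -0.0, -0.1028, -0.0]
[0.0142, 0.0008, -0.0121, -0.0, -0.1028, -0.0]
[0.0129, 0.0008, -0.0135, -0.0, -0.1028, -0.0]
[0.0115, 0.0008, -0.0148, -0.0, -0.1028, -0.0]
[0.0099, 0.0008, -0.0159, -0.0, -0.1028, -0.0]
[0.0082, 0.0008, -0.0168, -0.0, -0.1028, -0.0]
[0.0065, 0.0008, -0.0176, -0.0, -0.1028, -0.0]
[0.0046, 0.0008, -0.0181, -0.0, -0.1028, -0.0]
[0.0027, 0.0008, -0.0185, -0.0, -0.1028, -0.0]
[0.0008, 0.0008, -0.0187, -0.0, -0.1028, -0.0]
[-0.0011, 0.0008, -0.0187, -0.0, -0.1028, -0.0]
[-0.003, 0.0008, -0.0185, -0.0, -0.1028, -0.0]
[-0.0049, 0.0008, -0.0181, -0.0, -0.1028, -0.0]
[-0.0067, 0.0008, -0.0175, -0.0, -0.1028, -0.0]
[-0.0085, 0.0008, -0.0167, -0.0, -0.1028, -0.0]
```

>>> play_rows([
  [0.018, 0, -0.005, 0, -0.08, 0, 0.005],
  [0.017, 0, -0.007, 0, -0.103, 0, 0.005],
  [0.016, 0, -0.009, 0, -0.103, 0, 0.005],
  [0.015, 0, -0.011, 0, -0.103, 0, 0.005],
  [0.014, 0, -0.012, 0, -0.103, 0, 0.005],
  [0.013, 0, -0.014, 0, -0.103, 0, 0.005],
  [0.012, 0, -0.015, 0, -0.103, 0, 0.005],
  [0.01, 0, -0.016, 0, -0.103, 0, 0.005],
  [0.008, 0, -0.017, 0, -0.103, 0, 0.005],
  [0.006, 0, -0.018, 0, -0.103, 0, 0.005],
])

```text
clock: 41.35
position: [522.5, -124.3, 157.7]
ee_rot: [-0.258, -0.656, 0.657, 0.267]
contact_force: [0.3, -0.2, -0.8]
gripper_width: 16.7
```

Run:
```python
from h import *
plan((620,0,150),182.8,9)
```

```text
tcp [ 522.5 -124.3  157.7] rot [-0.001 -0.809  0.014]
[0.0017, 0.0008, -0.0175, -0.0001, -0.0899, 0.0016]
[0.0001, 0.0008, -0.0176, -0.0001, -0.0899, 0.0016]
[-0.0015, 0.0008, -0.0175, -0.0001, -0.0899, 0.0016]
[-0.0031, 0.0008, -0.0173, -0.0001, -0.0899, 0.0016]
[-0.0046, 0.0008, -0.0169, -0.0001, -0.0899, 0.0016]
[-0.0061, 0.0008, -0.0165, -0.0001, -0.0899, 0.0016]
[-0.0076, 0.0008, -0.0158, -0.0001, -0.0899, 0.0016]
[-0.0089, 0.0008, -0.0151, -0.0001, -0.0899, 0.0016]
[-0.0103, 0.0008, -0.0142, -0.0001, -0.0899, 0.0016]
```

>>> play_rows([
  [0.001, 0, -0.017, 0, -0.09, 0.002, 0.005],
  [0, 0, -0.017, 0, -0.09, 0.002, 0.005],
  [-0.002, 0, -0.017, 0, -0.09, 0.002, 0.005],
  [-0.003, 0, -0.017, 0, -0.09, 0.002, 0.005],
  [-0.005, 0.001, -0.016, 0, -0.09, 0.001, 0.005],
  [-0.006, 0.001, -0.016, 0, -0.09, 0.001, 0.005],
  [-0.008, 0.001, -0.015, 0, -0.08, 0.001, 0.005],
  [-0.009, 0.001, -0.014, 0, -0.06, 0, 0.005],
  [-0.008, 0.001, -0.01, 0, -0.03, 0, 0.005],
  [0, 0, 0, 0, 0, 0, 0.005],
])

```text
clock: 42.35
position: [612.5, -1.9, 140.1]
ee_rot: [0.002, -0.706, 0.708, 0.015]
contact_force: [0.5, -0.4, -0.9]
gripper_width: 16.7
```

Run:
```python
from h import *
plan((626,11,70),182.8,7)
```

```text
tcp [612.5  -1.9 140.1] rot [-0.001 -0.067  0.024]
[-0.0021, 0.01, -0.0019, -0.0002, -0.0096, 0.0034]
[-0.0021, 0.01, -0.0019, -0.0002, -0.0096, 0.0034]
[-0.0021, 0.01, -0.0019, -0.0002, -0.0096, 0.0034]
[-0.0021, 0.01, -0.0018, -0.0002, -0.0096, 0.0034]
[-0.0021, 0.01, -0.0018, -0.0002, -0.0096, 0.0034]
[-0.002, 0.01, -0.0018, -0.0002, -0.0096, 0.0034]
[-0.002, 0.01, -0.0018, -0.0002, -0.0096, 0.0034]
```

>>> play_rows([
  [-0.003, 0, -0.003, 0, -0.012, 0.006, 0.005],
  [-0.003, 0.008, -0.003, 0, -0.012, 0.005, 0.005],
  [-0.003, 0.012, -0.003, 0, -0.012, 0.005, 0.005],
  [-0.002, 0.014, -0.002, 0, -0.012, 0.004, 0.005],
  [-0.001, 0.014, -0.001, 0, -0.01, 0.002, 0.005],
  [-0.001, 0.012, 0, 0, -0.006, 0, 0.005],
  [0, 0.006, 0, 0, 0, 0, 0.005],
  [0, 0, 0, 0, 0, 0, 0.005],
  [0, 0, 0, 0, 0, 0, 0.005],
])

```text
clock: 43.25
position: [622.8, 7.7, 69.0]
ee_rot: [0.017, -0.706, 0.708, -0.014]
contact_force: [1.1, 0.2, -0.3]
gripper_width: 16.1
```

Run:
```python
from h import *
plan((626,11,25),182.8,5)
d=get_image("wrist");np.save("w11.npy",d,allow_pickle=True);cv2.imwrite("pics/w11.png",d["color"][...,::-1])
```

```text
tcp [622.8   7.7  69. ] rot [-0.002 -0.005  0.003]
[-0.0007, 0.0088, -0.0006, -0.0003, -0.0011, 0.0007]
[-0.0007, 0.0088, -0.0006, -0.0003, -0.0011, 0.0007]
[-0.0007, 0.0088, -0.0006, -0.0003, -0.0011, 0.0007]
[-0.0007, 0.0088, -0.0006, -0.0003, -0.0011, 0.0007]
[-0.0007, 0.0088, -0.0006, -0.0003, -0.0011, 0.0007]
```

View pics/w11.png

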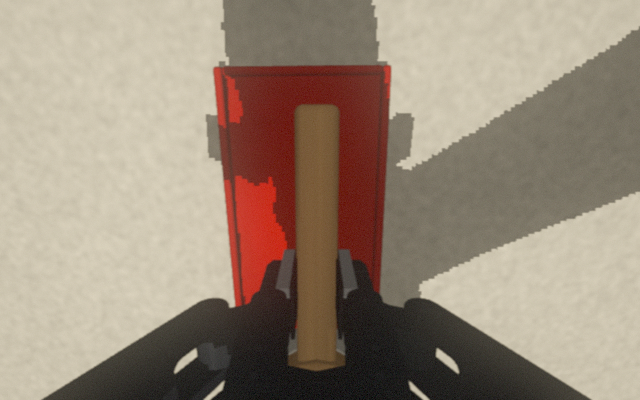

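Run:
```python
from h import *
c=cam(np.load("w11.npy",allow_pickle=True).item())
a,b=onz(c,216,68,14),onz(c,390,67,14);print("corners",a,b,"tail top",onz(c,317,106,77));m=(a+b)[:2]/2
u=(a-b)[:2];u/=np.linalg.norm(u);print("C",m+97.5*np.array([-u[1],u[0]]),np.degrees(np.arctan2(u[1],u[0])))
```

```text
corners [680.69359451 -82.88346634  14.        ] [584.44320453 -87.59888736  14.        ] tail top [624.34952457 -65.55865376  77.        ]
C [627.79748062  12.14202669] 2.8047458560081626
```

>>> play_rows([
  [-0.002, 0.003, -0.002, -0.001, -0.003, 0.002, 0.005],
  [-0.002, 0.01, -0.002, 0, -0.002, 0.001, 0.005],
  [0, 0.014, 0, 0, 0, 0, 0.005],
  [0, 0.01, 0, 0, 0, 0, 0.005],
  [0, 0.004, 0, 0, 0, 0, 0.005],
  [0, 0, 0, 0, 0, 0, 0.005],
])

```text
clock: 43.9
position: [627.6, 12.5, 25.4]
ee_rot: [-0.017, 0.707, -0.707, 0.018]
contact_force: [0.2, 0.2, -0.6]
gripper_width: 16.7
```

Run:
```python
from h import *
plan((627,12,12),182.8,4)
```

```text
tcp [627.6  12.5  25.4] rot [-0.    -0.    -0.002]
[0.0002, 0.0034, 0.0001, -0.0, -0.0, -0.0005]
[0.0002, 0.0034, 0.0001, -0.0, -0.0, -0.0005]
[0.0002, 0.0034, 0.0001, -0.0, -0.0, -0.0005]
[0.0002, 0.0034, 0.0001, -0.0, -0.0, -0.0005]
```

>>> play_rows([
  [0, 0.003, 0, 0, 0, -0.001, 0.005],
  [0, 0.004, 0, 0, 0, -0.001, 0.005],
  [0, 0.003, 0, 0, 0, 0, 0.005],
  [0, 0.002, 0, 0, 0, 0, 0.005],
  [0, 0.001, 0, 0, 0, 0, 0.005],
  [0, 0, 0, 0, 0, 0, 0.005],
])

```text
clock: 44.5
position: [628.3, 12.5, 11.9]
ee_rot: [-0.017, 0.707, -0.707, 0.018]
contact_force: [0.6, 0.1, -0.9]
gripper_width: 16.2
```

>>> play_rows([
  [0, 0.001, 0, 0, 0, 0, 0.005],
  [0, 0.001, 0, 0, 0, 0, 0.005],
  [0, 0, 0, 0, 0, 0, 0.005],
])

```text
clock: 44.8
position: [628.7, 12.5, 10.8]
ee_rot: [-0.017, 0.707, -0.707, 0.018]
contact_force: [0.1, -0.1, -0.6]
gripper_width: 16.8
```

>>> play_rows([
  [0, 0.0005, 0, 0, 0, 0, 0.005],
  [0, 0, 0, 0, 0, 0, 0.025],
  [0, 0, 0, 0, 0, 0, 0.035],
  [0, 0, 0, 0, 0, 0, 0.042],
  [0, 0, 0, 0, 0, 0, 0.042],
  [0, -0.015, 0, 0, 0, 0, 0.042],
  [0, -0.025, 0, 0, 0, 0, 0.042],
  [0, -0.035, 0, 0, 0, 0, 0.042],
  [0, -0.04, 0, 0, 0, 0, 0.042],
  [0, -0.04, 0, 0, 0, 0, 0.042],
])

```text
clock: 45.8
position: [625.1, 11.6, 167.5]
ee_rot: [0.021, -0.706, 0.708, -0.014]
contact_force: [0.9, -0.3, 0.2]
gripper_width: 41.7
```

>>> play_rows([
  [0.02, -0.03, 0, 0, 0, 0, 0.042],
  [0.03, -0.02, 0, 0, 0, 0, 0.042],
  [0.04, 0, 0, 0, 0, 0, 0.042],
  [0.04, 0, 0, 0, 0, 0, 0.042],
  [0.03, 0, 0, 0, 0, 0, 0.042],
  [0, 0, 0, 0, 0, 0, 0.042],
  [0, 0, 0, 0, 0, 0, 0.042],
])

```text
clock: 46.5
position: [464.4, 3.3, 236.1]
ee_rot: [-0.011, 0.708, -0.706, 0.025]
contact_force: [-0.3, 0.3, 0.4]
gripper_width: 42.0
```

Run:
```python
from h import *
print(read_state()["position"])
d=get_image("scene");crop(d["color"],215,100,200,185,3,"pics/end.png")
```

```text
[464.43704624   3.28511768 236.13401873]
```

View pics/end.png

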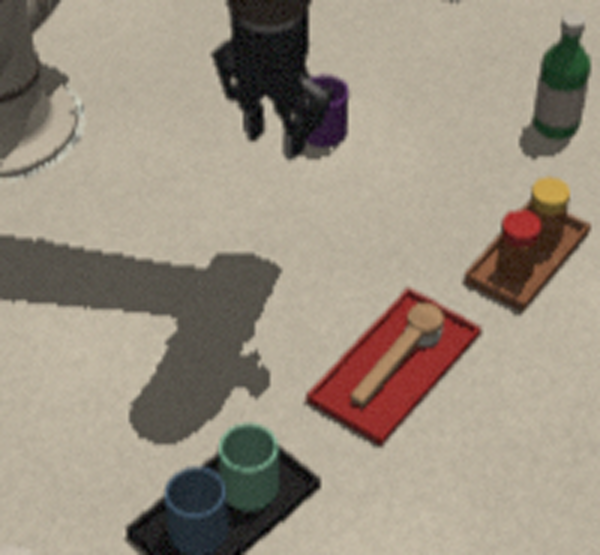

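```bash
python3 -c "
from bench import *
print(job_done())"
```

```text
the job is handed in; nothing more can be done
None
```

The job is handed in, about 46 s in on the robot's clock. Both cups stand in the black tray, both spice jars stand in the wooden tray, and the brush lies bristles down along the red tray, head towards +y.

- **Last picture:** the scene camera showed all five things in place. The cups and jars were upright and the gripper was clear. The soap bottle and the purple cup were standing and never approached. The sugar pot was out of that crop, but it was standing in the wrist picture before the brush grasp and I did not go near it.
- **Placing:** each thing was let go at about its grasp height plus the 5 mm floor, within about 1 mm. The largest force reading I saw was under 3 N. I judged "flat on the floor" from these heights and the pictures. The force readings were too noisy to show contact clearly.
- **Disagreements:**
  - The first scene-camera estimates of the red and black trays were about 10 mm off the wrist-camera ones in x, so I used the wrist camera.
  - Measured heights came out up to about 10 mm off where corners or rims were only partly in view: brush head 19–23 mm against 28, red jar lid 72–75 mm against 80, some red tray corners well below 14 mm. One mint cup reading, 95 mm against 70 with its rim half hidden, I discarded. In those cases I used the stated heights.
  - The wooden tray measured 150 mm long against 155, so I set its centre between two estimates.
- **Margins:** by calculation the brush has about 16 to 18 mm to the tray wall at each end.

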